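Scan the parts case and shut its lid

TASK

Check in the parts case: pick up the hand scanner, aim its window squarely at the middle of the code label on the inside of the open lid from about a hand's breadth (about 75 mm) away, hold it steady there for a good second, and lay the scanner back flat on its mat. Then lower the lid slowly without letting it drop, and press its front edge down gently, feeling for the snap and not ramming it, until it snaps shut and stays shut. Leave the tin, wash bottle and glass dish where they are.

Things in the scene. Friction and masses are not known exactly. Their poses are not given: they have to be found in the camera images.
- case: Fixed stainless parts case, open-topped box 160 (x, front to back) x 200 (y) x 70 mm high, wall 4 mm, rings inside. Origin: centre of its underside on the bench; x points from the front to the hinge side, z up. Lid hinged on the far (+x) top rim, leaning open; spring catch inside the front wall. The lid's seat is soft: 20 N on the shut lid's front edge sinks it by 2 mm; about 50 N damages it.
- lid (a joint): Lid angle, 0 = shut, grows as it opens (rad), 1.05 to 1.22 at the start. The worn hinge holds the 0.35 kg lid above about 0.9 rad; below that it falls when let go. Near the end it comes to rest on the spring catch at about 0.11 rad; from there some 8 to 20 N down on the front edge makes it snap in, where it stays below 0.01 rad when let go.
- lid_hinge (a point): Middle of the hinge axis (along the case's y), at the far top rim of the case: 80 mm behind the case's centre, 70 mm above the bench. The lid reaches 162 mm from it, is 200 mm wide and 8 mm thick (the axis lies in its inner face): a steel frame round a clear pane.
- lid_label (a point): Centre of the white code label (60 x 35 mm, black bars) on the lid's inner face, 100 mm from the hinge axis, midway across; also seen through the clear pane from outside. Axes are the lid's: x from the free edge to the hinge, y along the hinge, z out of the outer face (up when shut), so a scanner reads it looking along +z.
- lid_tongue (a point): Grip place on the steel tongue that goes on from the middle of the lid's free edge in its plane (34 mm wide in y, 12 thick, from 160 to 210 mm from the hinge axis): 190 mm from the axis, mid thickness. Axes as lid_label. Shut, it lies 76 mm above the bench, 30 mm in front of the case's front wall.
- mat: Black rubber mat, 220 (x) x 120 (y) x 6 mm, fixed on the bench, to the right or left of the case. Origin: centre of its underside.
- scanner: Grey hand scanner, 140 mm long, lying along its x on the mat. Handle 30 mm wide and 32 high from x = -70 to +35 mm, then a head 46 wide and 36 high to x = +70 mm, 0.16 kg. Origin: centre of its underside; x points to the window end, z up.
- scanner_window (a point): Centre of the black window on the scanner's front end (70 mm ahead of its origin, 18 mm above its underside); it looks along the scanner's +x. Axes as the scanner's. It reads a label 40 to 110 mm in front of it, seen within about 14 degrees of square and 18 mm of the centre line.
- tin: Bystander: grey tin, 100 mm across, 120 high, on the bench on the other side of the case from the mat. Origin: centre of its underside.
- wash_bottle: Bystander: white squeeze bottle with a bent spout, 76 mm across, 215 high. Origin: centre of its underside.
- dish: Bystander: covered glass dish, 110 mm across, 26 high. Origin: centre of its underside.

How it is judged:
By the outcome, as a careful person would: the job done as asked, in the order asked, and still so for the second after the job is handed in, with the robot touching nothing.
It also fails if it takes over 72 s, if anything falls off the work surface, if the arm or the gripper's body presses on something with over 40 N, if the wrist force passes 120 N, or if a joint passes its speed limit or range.

ROBOT

A 6-joint arm with a two-finger parallel gripper is mounted at the origin on the work surface. World frame = base frame: x ahead of the robot, y to its left, z up, the work surface at z = 0. Lengths are in m, angles in rad, forces in N, time in s.
With the tool pointing down it reaches from about 0.375 to 0.975 m from the base axis. Payload 3.8 kg.
Tool frame: the origin (TCP) lies on the centre line of the jaws, within the pads' length; the fingertips stand 25 mm ahead of it and the grasp point (between the pads) lies 6 mm ahead of it; y points along the fingers, z is the direction in which the jaws open and shut, and the axes are right-handed (so a half turn about y gives the same grasp; the last joint's range is limited). The gripper opens to 85 mm and grips with 20 to 120 N. Pads are 22 mm wide; open, the fingers measure 114 mm over their backs; the gripper's body (76 mm by 85 mm) begins 54 mm behind the grasp point. The pads swing forward as they close: fully open they stand 13 mm farther back than shut.
Start: joints at [-1.245, 0.264, 1.604, -0, 1.274, -0.037], TCP at [0.24, -0.631, 0.256] pointing down, gripper open.
Joint ranges: [-2.63, 2.63], [-0.94, 2.18], [0.31, 2.57], [-1.31, 4.45], [0, 2.66], [-2.55, 2.55]. Speed limits (rad/s): [2.57, 2.57, 3.14, 3.14, 3.14, 3.14].

INTERFACE

Orientations are given as a rotation vector (axis times angle).
In Python, from workcell import bot gives the robot as it stands.
- The arm moves only by the shell command python3 -m jog 'ROWS' [FORCE]. ROWS is JSON, a list of rows, each a list of 5 numbers: the shift along the world's x, y, z in mm, then the turn about the world's z in degrees, then the finger opening in mm, from 0 to 85.4. A call has exactly 10 rows; each row is the pose to reach, as a shift and turn from the pose commanded when the call began; what a row does not reach only later rows make up. A row lasts 1/8 s, in which the tool goes at most 62.5 mm and 10.7 degrees, less where a joint would pass 70% of its speed; a pose out of reach is approached as far as the arm can. A call with a gripper value outside its range is refused whole. The fingers move at their own pace and stop on an object; FORCE is the grip in N (left out, the last holds). Time passes only in rows, so rows that repeat a pose let the fingers close, or fill a call up. It gives the time, the measured TCP pose, the force and the opening at its end, in the units of the state.
- bot.read_state(): the state, without advancing time (a new reading comes with each control period).
- bot.read_camera(name): name is "scene" or "side" or "wrist"; returns a dict with "pixels" (384x512x3 uint8, red, green, blue), "fx", "fy", "cx", "cy" (pixels), "dist" ([k1, k2, p1, p2, k3] as OpenCV has them; the pictures are not rectified), "R" (3x3) and "t" (3): a world point X has camera coordinates R X + t. Camera axes: x right, y down, z forward; pixel columns grow to the right and rows downward; lengths in m; the calibration is good to about 2 mm. A picture is of the moment at which its call begins. There is no depth.
- bot.finish_job(): hands the job in, once; it reports no verdict.
The state is a dict: "time": time; "q": joint angles; "joint_vel": joint speeds; "joint_torque": joint torques, N m; "tool_pos": TCP position; "tcp_rot": TCP orientation; "wrist_force": force on the tool from outside, world axes, zero at the start; "torque": the same for the moment, N m; "width": opening from 0.0 (shut) to 1.0 (fully open).
Only numpy, scipy, OpenCV 4.12 (cv2) and the standard library are available. Lean on these libraries where they do the work, as an engineer would, in place of code of your own. Each camera call takes 0.05 s, during which the arm holds its last target.

## Working session

There is one attempt and no reset: what is moved stays moved. The work goes in short steps, Python scripts to look and compute and a shell command to move; the robot and the scene stay as the last step left them, time stands still between calls to the robot, and variables do not carry over. Pictures are saved under pics/ and viewed, and the job is handed in when it is done.

```bash
ls; mkdir -p pics
python3 - <<'E'
from workcell import bot
import cv2,json,pickle
print(bot.read_state())
d={}
for n in("scene","side","wrist"):
    c=bot.read_camera(n);d[n]=c
    cv2.imwrite(f"pics/a_{n}.png",c["pixels"][:,:,::-1])
    print(n,{k:c[k] for k in c if k!="pixels"})
pickle.dump(d,open("a.pkl","wb"))
E
```

```text
pics
{'time': 0.0, 'q': array([-1.24494060e+00,  2.64772180e-01,  1.60543603e+00,  2.47680462e-06,
        1.27372121e+00, -3.69119311e-02]), 'joint_vel': array([ 0.00091759,  0.00023551, -0.00026039, -0.0011756 ,  0.0005416 ,
       -0.00120018]), 'joint_torque': array([-8.51816844e-05, -5.15118599e+01, -3.67314684e+01, -2.92729128e-04,
        1.27630393e-02, -1.47911123e-05]), 'tool_pos': array([ 0.2392959 , -0.63039782,  0.25491567]), 'tcp_rot': array([-0.37149733,  2.02612693, -2.02136843]), 'wrist_force': array([-0.22719261,  0.06377536,  0.41206842]), 'torque': array([-0.04767934,  0.01652937,  0.05316725]), 'width': 0.9979062434015635}
scene {'fx': 384.2479345795634, 'fy': 384.2479345795634, 'cx': 258.23734901763163, 'cy': 193.19305606172455, 'dist': array([-0.04303002,  0.        ,  0.        ,  0.        ,  0.        ]), 'R': array([[ 0.84126322,  0.54060387, -0.00486206],
       [ 0.33815661, -0.53319834, -0.77546737],
       [-0.4218131 ,  0.65072804, -0.63136893]]), 't': array([-0.475225  , -0.14405391,  1.36119487])}
side {'fx': 455.668707988929, 'fy': 455.668707988929, 'cx': 252.17804892544427, 'cy': 189.23692248503116, 'dist': array([0.05762655, 0.        , 0.        , 0.        , 0.        ]), 'R': array([[-0.93865532, -0.34477602,  0.00746163],
       [-0.21045362,  0.55555263, -0.80440695],
       [ 0.2731949 , -0.7566312 , -0.5940318 ]]), 't': array([0.54114076, 0.19071464, 0.95739988])}
wrist {'fx': 316.7646612853469, 'fy': 316.7646612853469, 'cx': 261.69263021864566, 'cy': 189.07654908878362, 'dist': array([-0.07606247,  0.        ,  0.        ,  0.        ,  0.        ]), 'R': array([[ 0.3550154 , -0.93485793, -0.00217222],
       [-0.89164823, -0.33930282,  0.29972827],
       [-0.28094039, -0.1044713 , -0.95402214]]), 't': array([-0.67377637, -0.03872651,  0.38150737])}
```

View pics/a_scene.png

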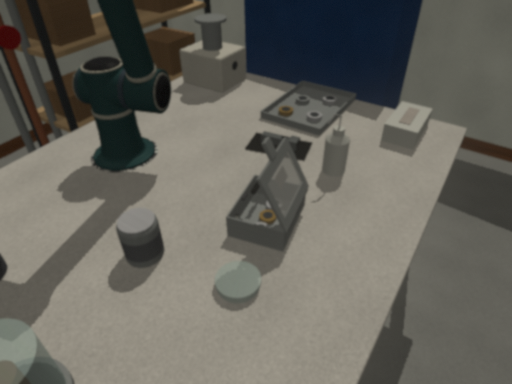

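View pics/a_side.png

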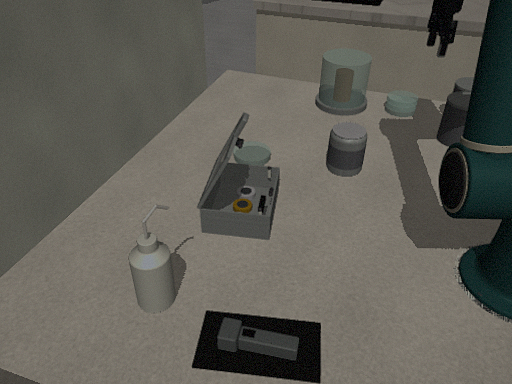

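View pics/a_wrist.png

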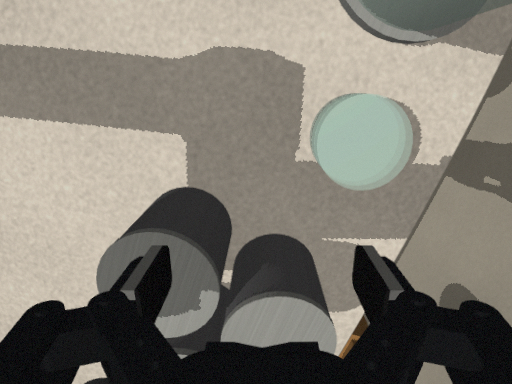

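```bash
cat > h.py <<'E'
import numpy as np,cv2,pickle
def ray(c,uv):
    K=np.array([[c["fx"],0,c["cx"]],[0,c["fy"],c["cy"]],[0,0,1]])
    p=cv2.undistortPoints(np.array([[uv]],float),K,c["dist"])[0,0]
    d=c["R"].T@np.array([p[0],p[1],1]);o=-c["R"].T@c["t"]
    return o,d/np.linalg.norm(d)
def plane(c,uv,z):
    o,d=ray(c,uv);return o+d*(z-o[2])/d[2]
def proj(c,X):
    K=np.array([[c["fx"],0,c["cx"]],[0,c["fy"],c["cy"]],[0,0,1]])
    r,_=cv2.Rodrigues(c["R"]);p,_=cv2.projectPoints(np.atleast_2d(np.array(X,float)),r,c["t"],K,c["dist"]);return p[:,0]
def tri(c1,u1,c2,u2):
    o1,d1=ray(c1,u1);o2,d2=ray(c2,u2)
    A=np.stack([d1,-d2],1);s,_,_,_=np.linalg.lstsq(A,o2-o1,rcond=None)
    a=o1+d1*s[0];b=o2+d2*s[1];return (a+b)/2,np.linalg.norm(a-b)
def crop(c,x0,y0,w,h,s,fn):
    im=c["pixels"][y0:y0+h,x0:x0+w,::-1]
    cv2.imwrite(fn,cv2.resize(im,None,fx=s,fy=s,interpolation=cv2.INTER_CUBIC))
E
python3 - <<'E'
from h import *
d=pickle.load(open("a.pkl","rb"))
crop(d["side"],180,105,110,140,4,"pics/b1.png")
crop(d["side"],190,300,140,84,5,"pics/b2.png")
crop(d["scene"],215,120,110,135,4,"pics/b3.png")
E
```

```text
(no output)
```

View pics/b1.png

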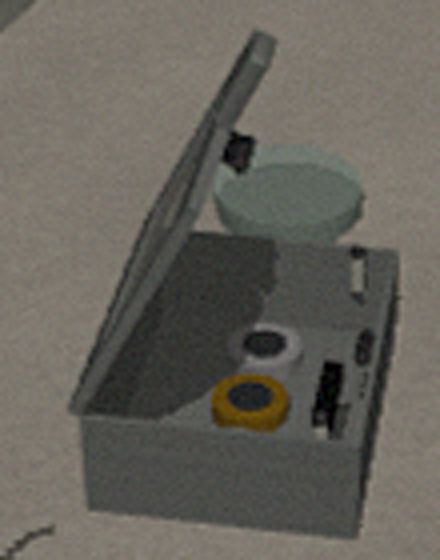

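View pics/b2.png

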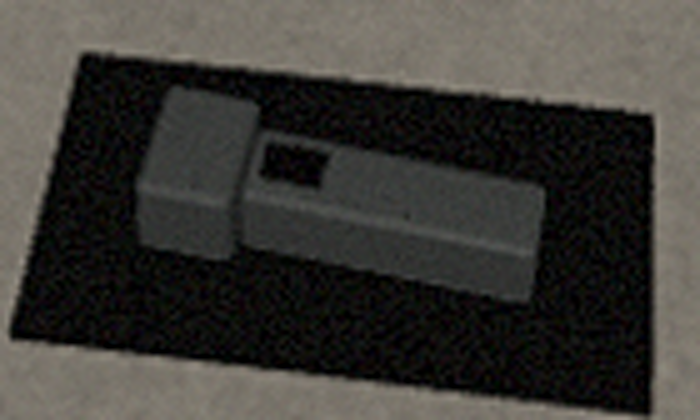

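View pics/b3.png

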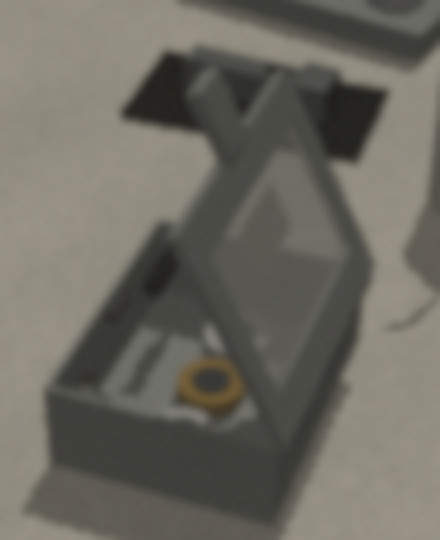

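```bash
cat >> h.py <<'E'
def uc(x,y,x0,y0,s): return ((x+.5)/s-.5+x0,(y+.5)/s-.5+y0)
E
python3 - <<'E'
from h import *
np.set_printoptions(precision=4,suppress=True)
d=pickle.load(open("a.pkl","rb"));S=d["side"];C=d["scene"]
print("cams",-S["R"].T@S["t"],-C["R"].T@C["t"])
b1=lambda x,y:uc(x,y,180,105,4);b2=lambda x,y:uc(x,y,190,300,5);b3=lambda x,y:uc(x,y,215,120,4)
for n,p,z in [("front+y",(360,434),.07),("front-y",(399,252),.07),("bot front+y",(357,538),0),("bot hinge+y",(90,510),0),("rim hinge+y",(82,416),.07)]:
    print("side",n,plane(S,b1(*p),z))
for n,p,z in [("front-y",(47,396),.07),("front+y",(165,222),.07),("hinge-y",(278,450),.07),("bot front-y",(52,465),0),("bot hinge-y",(275,526),0)]:
    print("scene",n,plane(C,b3(*p),z))
print("mat")
M=[plane(S,b2(*p),.006) for p in[(82,54),(654,115),(651,412),(12,338)]]
for m in M: print(m)
print(np.mean(M,0), M[0]-M[1],M[1]-M[2])
print("scanner head top z=.042")
for p in [(172,88),(260,102),(238,200),(138,187)]: print(plane(S,b2(*p),.042))
print("handle top .038")
for p in [(545,183),(531,252),(330,150),(248,195)]: print(plane(S,b2(*p),.038))
print("bottom .006")
for p in [(142,245),(225,260),(527,303),(245,248)]: print(plane(S,b2(*p),.006))
print("tongue end tri", tri(S,b1(262,40),C,b3(208,72)))
E
```

```text
cams [0.2865 0.805  0.7181] [ 1.0227 -0.7057  0.7454]
side front+y [0.5171 0.0501 0.07  ]
side front-y [ 0.5516 -0.1326  0.07  ]
side bot front+y [0.5138 0.0588 0.    ]
side bot hinge+y [0.6682 0.0911 0.    ]
side rim hinge+y [0.6691 0.0904 0.07  ]
scene front-y [ 0.5582 -0.1409  0.07  ]
scene front+y [0.5198 0.0578 0.07  ]
scene hinge-y [ 0.7081 -0.1037  0.07  ]
scene bot front-y [ 0.5536 -0.1358 -0.    ]
scene bot hinge-y [ 0.7084 -0.1027  0.    ]
mat
[0.5618 0.2982 0.006 ]
[0.3488 0.2484 0.006 ]
[0.3229 0.3646 0.006 ]
[0.5337 0.4148 0.006 ]
[0.4418 0.3315 0.006 ] [ 0.213   0.0498 -0.    ] [ 0.0259 -0.1162  0.    ]
scanner head top z=.042
[0.5111 0.3263 0.042 ]
[0.4792 0.3209 0.042 ]
[0.4716 0.3613 0.042 ]
[0.5059 0.3685 0.042 ]
handle top .038
[0.375  0.3147 0.038 ]
[0.3723 0.3427 0.038 ]
[0.4498 0.3284 0.038 ]
[0.4702 0.3556 0.038 ]
bottom .006
[0.5066 0.3666 0.006 ]
[0.4767 0.3619 0.006 ]
[0.3722 0.3407 0.006 ]
[0.4718 0.355  0.006 ]
tongue end tri (array([ 0.6029, -0.0205,  0.2644]), np.float64(0.001241314626546476))
```

Run:
```python
from h import *
from scipy.spatial.transform import Rotation as Ro
np.set_printoptions(precision=4,suppress=True)
d=pickle.load(open("a.pkl","rb"));S=d["side"];C=d["scene"];W=d["wrist"]
R=Ro.from_rotvec([-0.37149733,  2.02612693, -2.02136843]).as_matrix();print(R)
print("jaw yaw",np.degrees(np.arctan2(R[1,2],R[0,2])))
wc=-W["R"].T@W["t"];print("wrist cam",wc, R.T@(wc-np.array([0.2393,-.6304,.2549])))
print("tin",plane(S,(348,133),.12),plane(C,(137,221),.12))
print("dish",plane(S,(252,155),.026),plane(C,(238,283),.026))
print("bottle base",plane(S,(155,302),0),"shoulder",tri(S,(147,242),C,(337,135)))
print("spout tip",tri(S,(168,208),C,(337,118)))
c=np.array([.612,-.0235,0]);
for yaw in(.2,):
    ux=np.array([np.cos(yaw),np.sin(yaw),0]);uy=np.array([-ux[1],ux[0],0])
    hz=c+.08*ux+[0,0,.07]
    print("hinge",hz,"ux",ux)
    t=tri(S,uc(262,40,180,105,4),C,uc(208,72,215,120,4))[0]-hz
    print("tongue end",t@ux,t@uy,t[2],np.arctan2(t[2],-t@ux))
    for th in(1.05,1.1,1.15,1.2):
        l=-np.cos(th)*ux+np.array([0,0,np.sin(th)]);n=np.sin(th)*ux+np.array([0,0,np.cos(th)])
        P=[hz+.162*l+.1*uy,hz+.162*l-.1*uy,hz+.21*l+.017*uy,hz+.21*l-.017*uy,hz+.21*l+.012*n+.017*uy]
        print(th,(proj(S,P)-[180,105])*4,(proj(C,P)-[215,120])*4)
```

```text
[[-0.9349 -0.0007  0.3549]
 [-0.3549  0.0022 -0.9349]
 [-0.0001 -1.     -0.0023]]
jaw yaw -69.21497946626748
wrist cam [ 0.3119 -0.6032  0.3741] [-0.0775 -0.1192  0.    ]
tin [ 0.4106 -0.2823  0.12  ] [ 0.4176 -0.3041  0.12  ]
dish [ 0.6618 -0.2303  0.026 ] [ 0.6801 -0.2656  0.026 ]
bottle base [0.667  0.3101 0.    ] shoulder (array([0.6726, 0.2891, 0.14  ]), np.float64(0.008234673149626738))
spout tip (array([0.6574, 0.2606, 0.2047]), np.float64(0.026531353408518442))
hinge [ 0.6904 -0.0076  0.07  ] ux [0.9801 0.1987 0.    ]
tongue end -0.08829530898035498 0.004768911184768189 0.1943555481446178 1.144374053673338
1.05 [[214.4592 216.782 ]
 [275.5614  38.9423]
 [285.5344  72.1233]
 [294.9867  42.9234]
 [266.3279  60.5886]] [[265.0357  73.1311]
 [153.9144 242.3105]
 [187.5992  72.9675]
 [167.476  100.4381]
 [203.4839  67.6832]]
1.1 [[200.68   209.22  ]
 [263.8549  32.22  ]
 [268.4992  62.401 ]
 [278.4257  33.4023]
 [248.6876  51.6638]] [[275.3694  70.1135]
 [165.4007 239.6371]
 [201.6772  68.7102]
 [181.8079  96.2348]
 [218.1883  64.2028]]
1.15 [[186.5216 202.1984]
 [251.816   26.0006]
 [250.9579  53.3899]
 [261.371   24.5831]
 [230.6064  43.4911]] [[286.0334  67.5932]
 [177.3074 237.5128]
 [216.2846  65.1396]
 [196.6921  92.7307]
 [233.379   61.4378]]
1.2 [[172.0286 195.7422]
 [239.4813  20.3055]
 [232.9684  45.1247]
 [243.8784  16.4995]
 [212.1449  36.1017]] [[296.9992  65.5842]
 [189.6032 235.9523]
 [231.3829  62.2799]
 [212.0895  89.95  ]
 [249.0134  59.4095]]
```

```bash
python3 -m jog '[[25,36,34,10,85],[55,86,64,20,85],[85,141,74,30,85],[115,196,74,40,85],[145,251,74,50,85],[170,306,74,60,85],[190,361,74,70,85],[205,421,74,80,85],[215,481,74,90,85],[220,541,74,100,85]]' 20; python3 -c "
from workcell import bot;print(bot.read_state()['q'])"
```

```text
time: 1.4
tool_pos: [0.4595, -0.088, 0.3301]
tcp_rot: [-1.418, 0.8, -0.801]
wrist_force: [0.9, -0.2, 0.6]
width: 0.995
[-2.42666385e-01 -1.75826699e-01  1.92728549e+00  1.81623093e-04
  1.38994148e+00 -7.85701305e-01]
```

```bash
python3 -m jog '[[0,60,0,10,85],[0,120,0,20,85],[-5,180,0,30,85],[-12,240,0,40,85],[-20,295,-20,50,85],[-28,345,-60,60,85],[-36,385,-100,67.5,85],[-45,415,-140,67.5,85],[-49,424,-180,67.5,85],[-49,424,-190,67.5,85]]' 20
python3 - <<'E'
from h import *
from workcell import bot
print(bot.read_state()["q"])
d={n:bot.read_camera(n) for n in("side","wrist","scene")}
pickle.dump(d,open("c.pkl","wb"))
cv2.imwrite("pics/c_w.png",d["wrist"]["pixels"][:,:,::-1])
crop(d["side"],190,240,150,144,5,"pics/c_s.png")
E
```

```text
time: 2.65
tool_pos: [0.408, 0.333, 0.1369]
tcp_rot: [-1.571, -0.111, 0.119]
wrist_force: [0.8, -0.1, 1.0]
width: 0.993
[ 6.37271864e-01  9.61929509e-02  2.03435676e+00 -8.14962206e-05
  1.01776933e+00 -1.07982607e+00]
```

View pics/c_w.png

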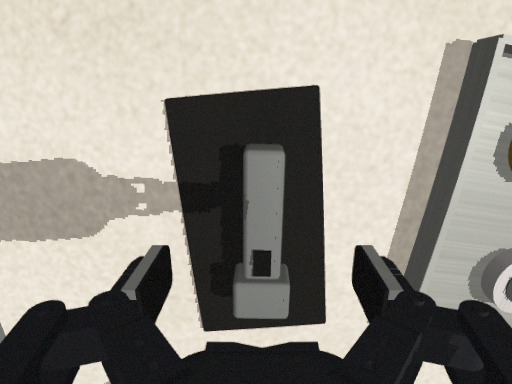

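View pics/c_s.png

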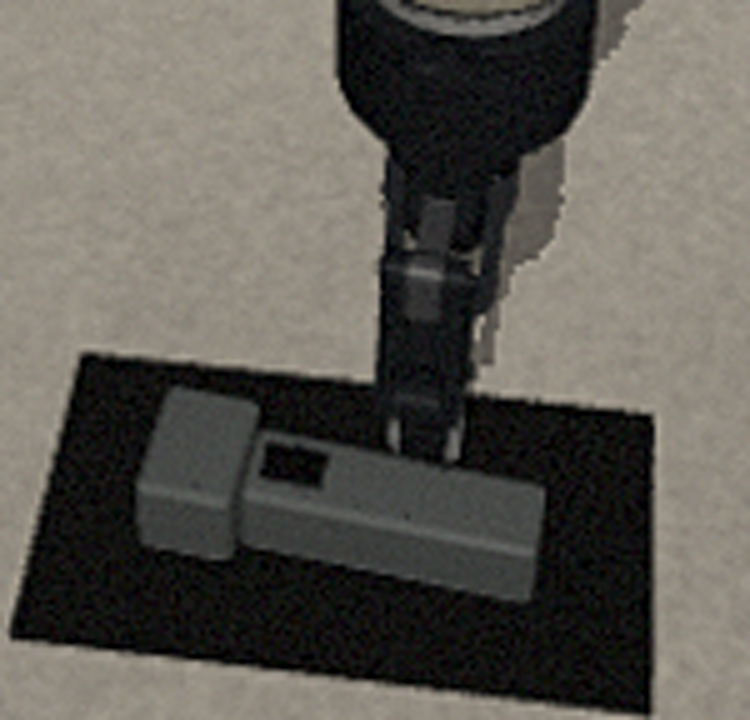

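Run:
```python
from h import *
np.set_printoptions(precision=4,suppress=True)
W=pickle.load(open("c.pkl","rb"))["wrist"]
a=[plane(W,p,.038) for p in[(245,147),(284,148),(281,277),(244,276)]]
b=[plane(W,p,.042) for p in[(236,267),(288,267),(289,317),(234,316)]]
for q in a+b: print(q)
m=(a[0]+a[1])/2;n=(a[2]+a[3])/2;e=(b[2]+b[3])/2
for q in(n-m,e-m):print(np.degrees(np.arctan2(q[1],q[0])),np.linalg.norm(q))
print("mid",(m+e)/2)
```

```text
[0.3725 0.3157 0.038 ]
[0.3693 0.3426 0.038 ]
[0.4712 0.3574 0.038 ]
[0.4746 0.3282 0.038 ]
[0.465 0.321 0.042]
[0.4591 0.3607 0.042 ]
[0.5054 0.3696 0.042 ]
[0.5111 0.3248 0.042 ]
7.620474857493016 0.10290846661755401
7.482618916383167 0.13857944003614495
mid [0.4396 0.3382 0.04  ]
```

```bash
python3 -m jog '[[-1,0,-40,-1,85],[-1,0,-75,-1,85],[-1,0,-95,-1,85],[-1,0,-105,-1,85],[-1,0,-105,-1,60],[-1,0,-105,-1,40],[-1,0,-105,-1,20],[-1,0,-105,-1,20],[-1,0,-105,-1,20],[-1,0,-105,-1,20]]' 25
python3 - <<'E'
from h import *
from workcell import bot
d={n:bot.read_camera(n) for n in("side",)}
crop(d["side"],190,240,150,144,5,"pics/d_s.png")
E
```

```text
time: 4.05
tool_pos: [0.4105, 0.3346, 0.0366]
tcp_rot: [-1.567, -0.101, 0.098]
wrist_force: [0.0, -1.0, 6.8]
width: 0.347
```

View pics/d_s.png

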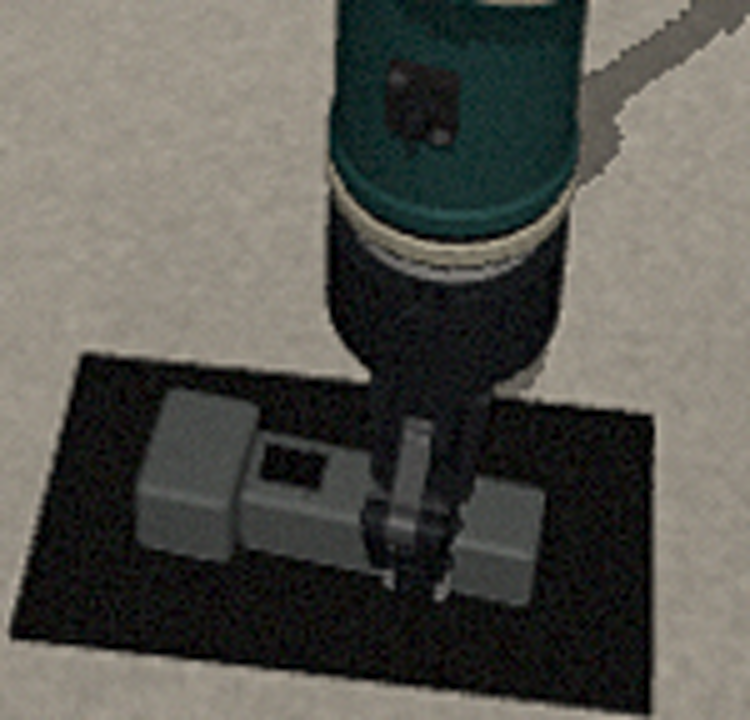

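```bash
python3 -m jog '[[0,0,20,0,20],[0,0,60,0,20],[0,-10,100,0,20],[5,-55,115,1,20],[13,-105,115,2,20],[22,-155,115,3,20],[31,-205,115,4,20],[41,-255,115,4,20],[50,-305,115,4,20],[56,-341,115,4,20]]' 25
python3 - <<'E'
from h import *
from workcell import bot
d={n:bot.read_camera(n) for n in("side","wrist")}
cv2.imwrite("pics/e_w.png",d["wrist"]["pixels"][:,:,::-1])
crop(d["side"],190,90,160,150,5,"pics/e_s.png")
E
```

```text
time: 5.35
tool_pos: [0.4651, -0.009, 0.15]
tcp_rot: [-1.565, -0.153, 0.154]
wrist_force: [-0.7, 0.3, -1.8]
width: 0.35
```

View pics/e_s.png

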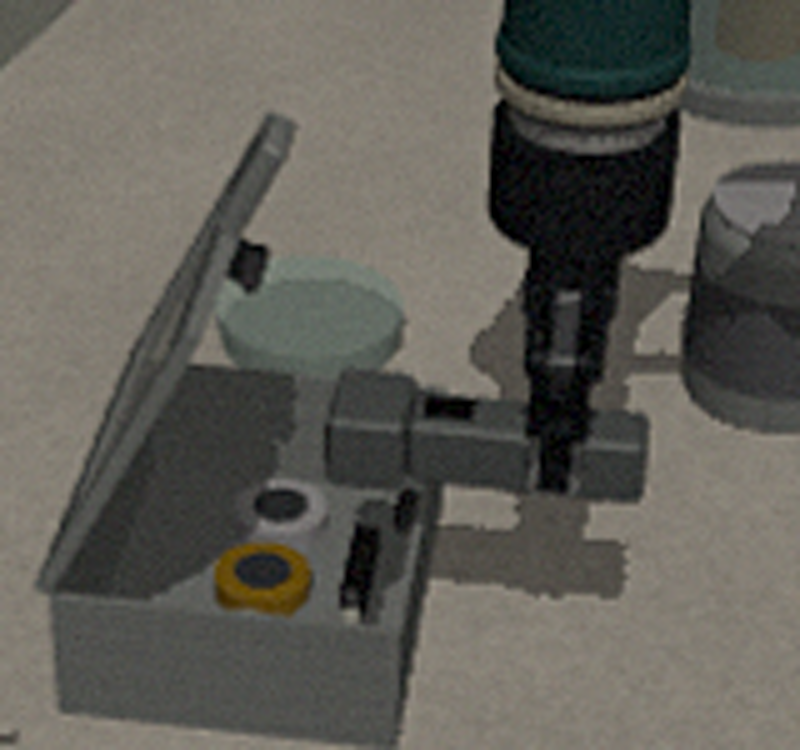

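View pics/e_w.png

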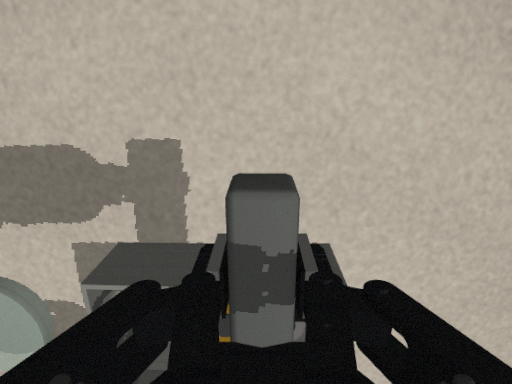

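```bash
python3 -m jog '[[0,0,-20,0,20],[0,0,-38,0,20],[0,0,-45,0,20],[0,0,-48,0,20],[0,0,-51,0,20],[0,0,-54,0,20],[0,0,-57,0,20],[0,0,-60,0,20],[0,0,-62,0,20],[0,0,-62,0,20]]' 20
python3 - <<'E'
from h import *
from workcell import bot
d={n:bot.read_camera(n) for n in("side",)}
crop(d["side"],190,90,160,150,5,"pics/f_s.png")
E
```

```text
time: 6.7
tool_pos: [0.465, -0.0072, 0.0889]
tcp_rot: [-1.565, -0.154, 0.156]
wrist_force: [-5.4, -1.0, 3.0]
width: 0.347
```

View pics/f_s.png

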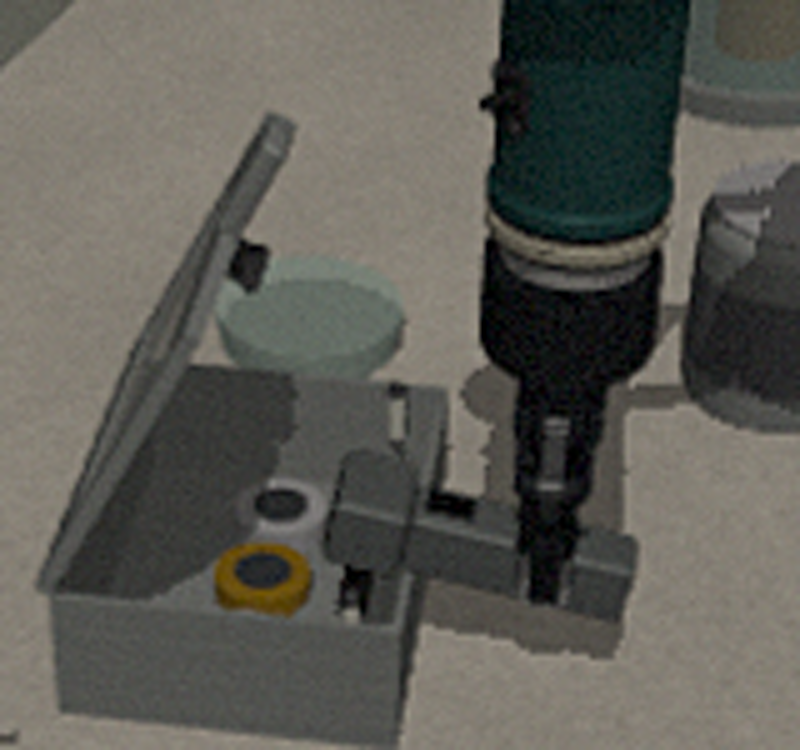

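```bash
python3 -m jog '[[0,0,-2,0,20],[0,0,-4,0,20],[0,0,-6,0,20],[0,0,-8,0,20],[0,0,-10,0,20],[0,0,-12,0,20],[0,0,-14,0,20],[0,0,-14,0,20],[0,0,-14,0,20],[0,0,-14,0,20]]' 20
python3 - <<'E'
from h import *
from workcell import bot
d={n:bot.read_camera(n) for n in("side","scene","wrist")}
pickle.dump(d,open("g.pkl","wb"))
crop(d["side"],190,90,160,150,5,"pics/g_s.png")
E
```

```text
time: 8.0
tool_pos: [0.4652, -0.0072, 0.0746]
tcp_rot: [-1.565, -0.154, 0.155]
wrist_force: [-4.9, -1.0, 3.3]
width: 0.348
```

View pics/g_s.png

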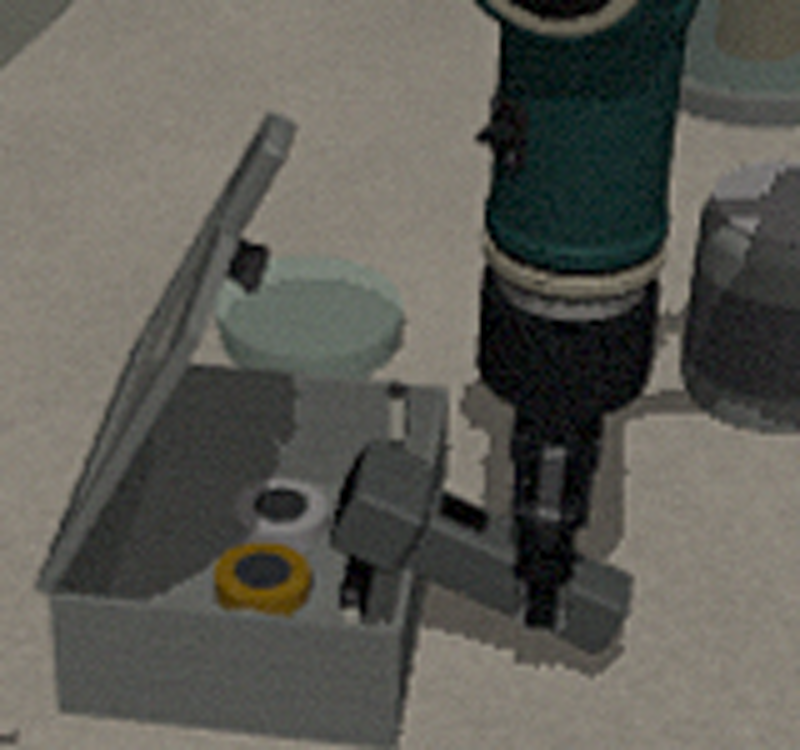

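```bash
python3 -m jog '[[0,0,5,0,20],[0,0,20,0,20],[0,0,38,0,20],[0,-10,40,0,20],[5,-20,40,0,20],[10,-30,40,0,20],[15,-38,40,0,20],[20,-43,40,0,20],[20,-43,40,0,20],[20,-43,40,0,20]]' 45
python3 - <<'E'
from h import *
from workcell import bot
d={n:bot.read_camera(n) for n in("side","scene","wrist")}
pickle.dump(d,open("i.pkl","wb"))
crop(d["side"],190,90,160,150,5,"pics/i_s.png")
crop(d["scene"],190,100,130,140,5,"pics/i_c.png")
cv2.imwrite("pics/i_w.png",d["wrist"]["pixels"][:,:,::-1])
E
```

```text
time: 9.4
tool_pos: [0.4854, -0.0499, 0.1141]
tcp_rot: [-1.565, -0.154, 0.155]
wrist_force: [0.2, 0.4, -1.1]
width: 0.343
```

View pics/i_s.png

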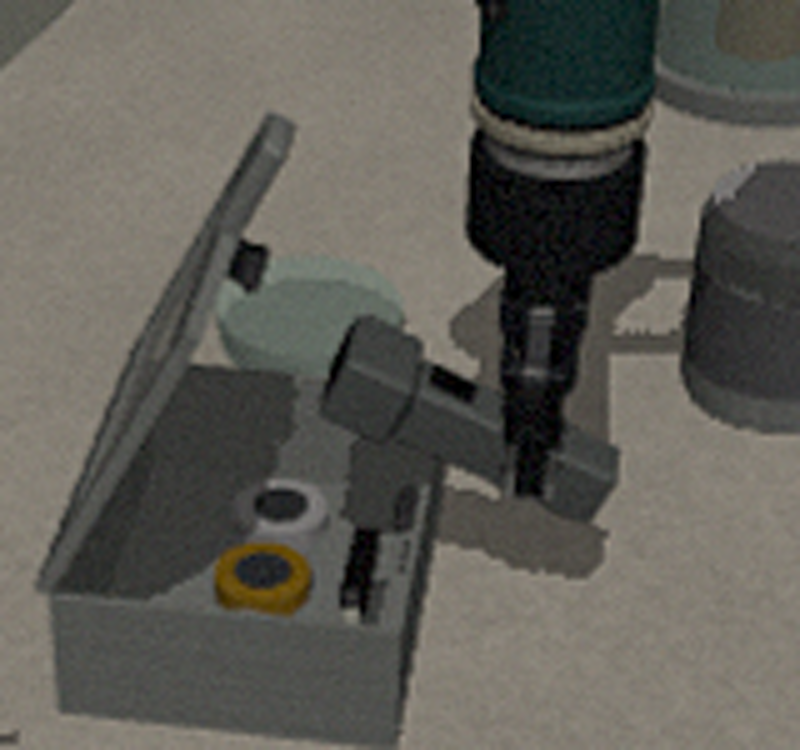

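View pics/i_c.png

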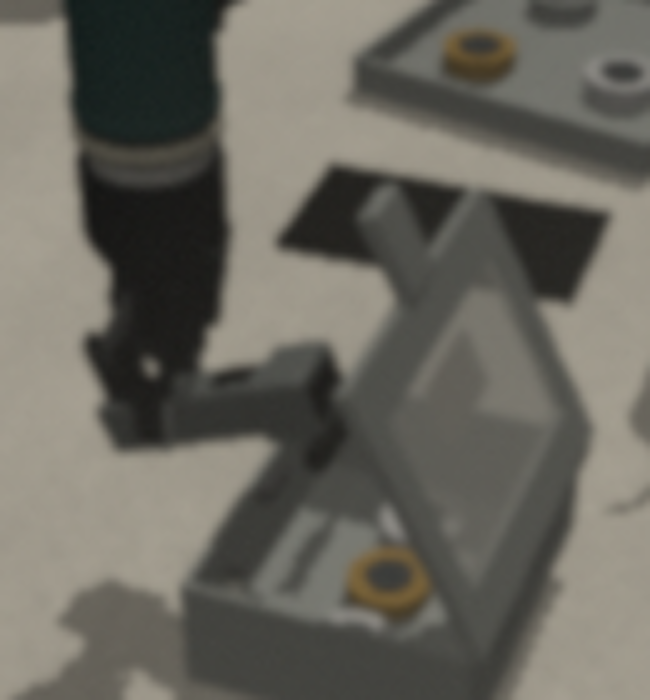

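View pics/i_w.png

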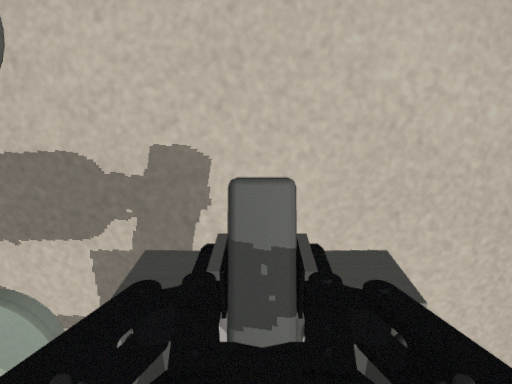

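Run:
```python
from h import *
from scipy.spatial.transform import Rotation as Ro
np.set_printoptions(precision=4,suppress=True)
d=pickle.load(open("i.pkl","rb"));S=d["side"];C=d["scene"]
R=Ro.from_rotvec([-1.565,-0.154,0.155]).as_matrix();yaw=np.arctan2(R[1,2],R[0,2])-np.pi/2;print("yaw",np.degrees(yaw))
T=np.array([.4854,-.0499,.1141]);ux=np.array([np.cos(yaw),np.sin(yaw),0]);uy=np.array([-ux[1],ux[0],0])
def pl(c,uv,v):
    o,r=ray(c,uv);s=(T@uy+v-o@uy)/(r@uy);X=o+s*r;return np.array([(X-T)@ux,X[2]-T[2]])
b=lambda x,y:uc(x,y,190,90,5)
for n,p,v in[("head bot front",(323,400),.023),("head bot back",(386,440),.023),("head top front?",(350,320),.023),("handle bot",(470,478),.015),("tail bot",(583,523),.015),("tail top",(598,468),.015)]:
    print(n,pl(S,b(*p),v))
P=T-[0,0,.006]
def sc(al,x,y,z):
    a=x+.0295;h=z-.0246
    return P+ux*(a*np.cos(al)-h*np.sin(al))+uy*y+np.array([0,0,1])*(a*np.sin(al)+h*np.cos(al))
for al in(.38,.44,.5):
    X=[sc(al,.07,.023,0),sc(al,.035,.023,0),sc(al,.07,.023,.036),sc(al,.035,.023,.036),sc(al,-.07,.015,0),sc(al,-.07,.015,.032),sc(al,-.07,-.015,.032)]
    print(al,((proj(S,X)-[190,90])*5).round())
    X=[sc(al,.07,-.023,0),sc(al,.035,-.023,0),sc(al,.07,-.023,.036),sc(al,.07,.023,.036),sc(al,.035,-.023,.036)]
    print("   scene",((proj(C,X)-[190,100])*5).round())
```

```text
yaw 11.27465988017361
head bot front [0.0967 0.0222]
head bot back [0.0672 0.0034]
head top front? [0.0851 0.0663]
handle bot [ 0.0282 -0.0193]
tail bot [-0.0259 -0.0388]
tail top [-0.0302 -0.0066]
0.38 [[310. 423.]
 [380. 452.]
 [340. 364.]
 [411. 395.]
 [586. 530.]
 [617. 481.]
 [620. 444.]]
   scene [[325. 444.]
 [268. 450.]
 [300. 387.]
 [333. 339.]
 [243. 394.]]
0.44 [[313. 412.]
 [380. 445.]
 [347. 355.]
 [416. 389.]
 [581. 532.]
 [615. 485.]
 [618. 448.]]
   scene [[323. 434.]
 [268. 443.]
 [295. 378.]
 [328. 329.]
 [239. 388.]]
0.5 [[316. 401.]
 [381. 438.]
 [355. 346.]
 [421. 384.]
 [575. 534.]
 [613. 489.]
 [616. 452.]]
   scene [[321. 425.]
 [267. 437.]
 [288. 368.]
 [322. 320.]
 [235. 382.]]
```

Run:
```python
from h import *
np.set_printoptions(precision=4,suppress=True)
d=pickle.load(open("i.pkl","rb"));S=d["side"];C=d["scene"]
yaw=.2;ux=np.array([np.cos(yaw),np.sin(yaw),0]);uy=np.array([-ux[1],ux[0],0])
hz=np.array([.6904,-.0076,.07])
th=1.13
l=-np.cos(th)*ux+np.array([0,0,np.sin(th)]);n=np.sin(th)*ux+np.array([0,0,np.cos(th)])
X=[hz+.1*l+a*l+b*uy for a,b in((.0175,.03),(.0175,-.03),(-.0175,-.03),(-.0175,.03),(0,0))]
p=proj(C,X);print((p-[190,100])*5)
im=C["pixels"][:,:,::-1].copy()
big=cv2.resize(im[130:240,230:320],None,fx=6,fy=6,interpolation=cv2.INTER_CUBIC)
big=cv2.convertScaleAbs(big,alpha=2.2,beta=-60)
for q in p: cv2.circle(big,tuple(np.int32((q-[230,130]+.5)*6)),3,(0,0,255),1)
cv2.imwrite("pics/j.png",big)
# lid outline predicted
Y=[hz+.162*l+.1*uy+.008*n,hz+.162*l-.1*uy+.008*n,hz-.1*uy+.008*n,hz+.1*uy+.008*n]
```

```text
[[466.897  325.8069]
 [428.5087 391.1841]
 [455.1726 448.1428]
 [491.8146 381.3172]
 [461.1236 386.1   ]]
```

View pics/j.png

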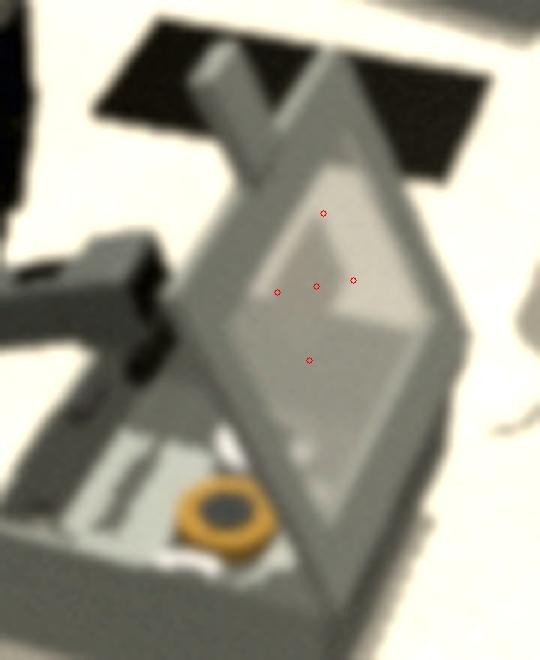

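```bash
python3 -m jog '[[2,1,-5,0,20],[4,2,-10,0,20],[6,2,-15,0,20],[6,2,-18,0,20],[6,2,-19,0,20],[6,2,-19,0,20],[6,2,-19,0,20],[6,2,-19,0,20],[6,2,-19,0,20],[6,2,-19,0,20]]' 45
python3 - <<'E'
from h import *
from workcell import bot
d={n:bot.read_camera(n) for n in("side","scene","wrist")}
pickle.dump(d,open("k.pkl","wb"))
crop(d["side"],190,90,120,140,5,"pics/k_s.png")
crop(d["scene"],210,120,110,120,6,"pics/k_c.png")
E
```

```text
time: 10.8
tool_pos: [0.4916, -0.0481, 0.0953]
tcp_rot: [-1.565, -0.155, 0.155]
wrist_force: [-0.1, -0.8, -1.4]
width: 0.341
```

View pics/k_s.png

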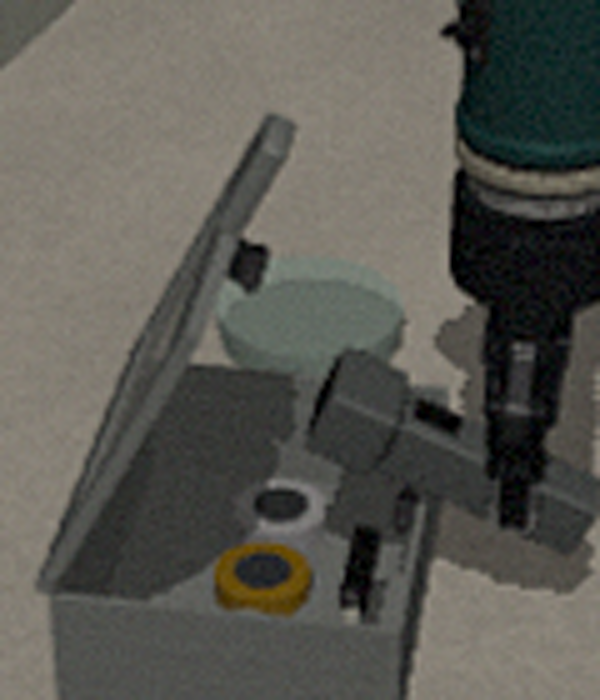

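View pics/k_c.png

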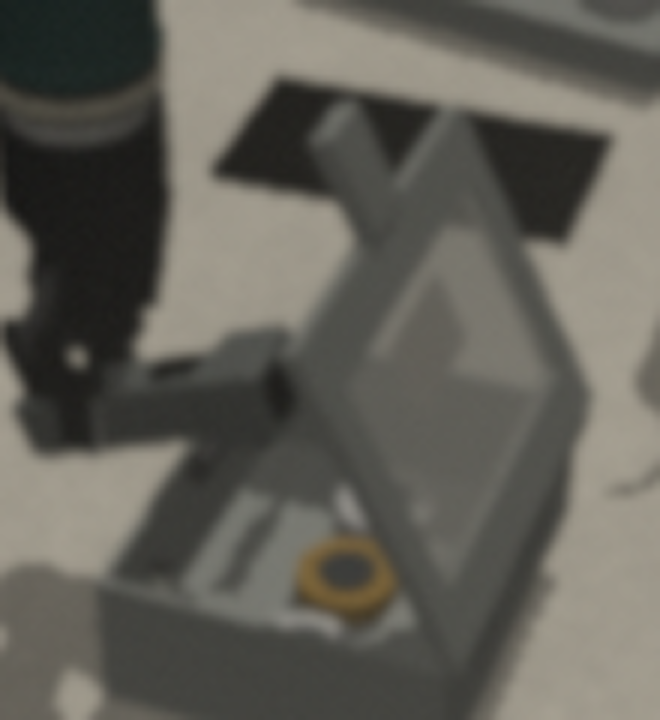

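Run:
```python
from h import *
np.set_printoptions(precision=4,suppress=True)
d=pickle.load(open("k.pkl","rb"));S=d["side"];C=d["scene"]
yaw=.2;ux=np.array([np.cos(yaw),np.sin(yaw),0]);uy=np.array([-ux[1],ux[0],0]);hz=np.array([.6904,-.0076,.07])
T=np.array([.4916,-.0481,.0953]);print("TCP u,v",(T-hz)@ux,(T-hz)@uy)
th=1.13;l=-np.cos(th)*ux+np.array([0,0,np.sin(th)]);n=np.sin(th)*ux+np.array([0,0,np.cos(th)]);L=hz+.1*l
def pl(c,uv,v):
    o,r=ray(c,uv);s=(hz@uy+v-o@uy)/(r@uy);X=o+s*r;return X
b=lambda x,y:uc(x,y,190,90,5)
for nm,p,v in[("win",(324,407),0),("head bot front",(308,443),.022),("head top front",(335,385),.022),("head top far front",(348,351),-.024),("head bot back",(372,472),.022),("tail bot",(575,556),.014)]:
    X=pl(S,b(*p),v);print(nm,"u %.4f z %.4f"%((X-hz)@ux,X[2]))
    if nm=="win": print("dist",(L-X)@n,"off",(L-X)@l)
c=lambda x,y:uc(x,y,210,120,6)
print("label seen corners on lid plane")
for p in[(435,277),(380,345),(467,340)]:
    o,r=ray(C,c(*p));s=((hz-o)@n)/(r@n);X=o+s*r-hz;print(X@l,X@uy)
print("tri win",tri(S,b(324,407),C,c(282,392)))
```

```text
TCP u,v -0.20288334357203885 -0.0001972334405121021
win u -0.1099 z 0.1175
dist 0.07912340946142665 off 0.010156894499107338
head bot front u -0.1057 z 0.1116
head top front u -0.1179 z 0.1452
head top far front u -0.1176 z 0.1342
head bot back u -0.1359 z 0.0986
tail bot u -0.2329 z 0.0551
label seen corners on lid plane
0.12032834410742843 0.022818174615422952
0.12729858662202542 -0.039220836227392815
0.08554918563722878 0.025594562780475998
tri win (array([ 0.5818, -0.0308,  0.1171]), np.float64(0.002756974355201375))
```

```bash
cat >> h.py <<'E'
def wire(c,T,yaw,al,x0,y0,w,h,s,fn,th=1.13):
    ux=np.array([np.cos(yaw),np.sin(yaw),0]);uy=np.array([-ux[1],ux[0],0]);P=np.array(T)-[0,0,.006]
    def sc(x,y,z):
        a=x+.0295;q=z-.0246
        return P+ux*(a*np.cos(al)-q*np.sin(al))+uy*y+np.array([0,0,1])*(a*np.sin(al)+q*np.cos(al))
    im=cv2.resize(c["pixels"][y0:y0+h,x0:x0+w,::-1],None,fx=s,fy=s,interpolation=cv2.INTER_CUBIC)
    im=cv2.convertScaleAbs(im,alpha=1.8,beta=-20)
    def box(xa,xb,hw,ht,col):
        v=[sc(x,y,z) for x in(xa,xb) for y in(-hw,hw) for z in(0,ht)]
        p=np.int32((proj(c,v)-[x0,y0]+.5)*s)
        for i in range(8):
            for b in(1,2,4):
                if not i&b: cv2.line(im,tuple(map(int,p[i])),tuple(map(int,p[i|b])),col,1)
    box(-.07,.035,.015,.032,(0,255,0));box(.035,.07,.023,.036,(0,0,255))
    cv2.imwrite(fn,im)
E
python3 - <<'E'
from h import *
d=pickle.load(open("k.pkl","rb"))
T=[.4916,-.0481,.0953]
wire(d["side"],T,.197,.45,230,140,90,80,8,"pics/l_s.png")
wire(d["scene"],T,.197,.45,205,150,90,60,8,"pics/l_c.png")
E
```

```text
(no output)
```

View pics/l_s.png

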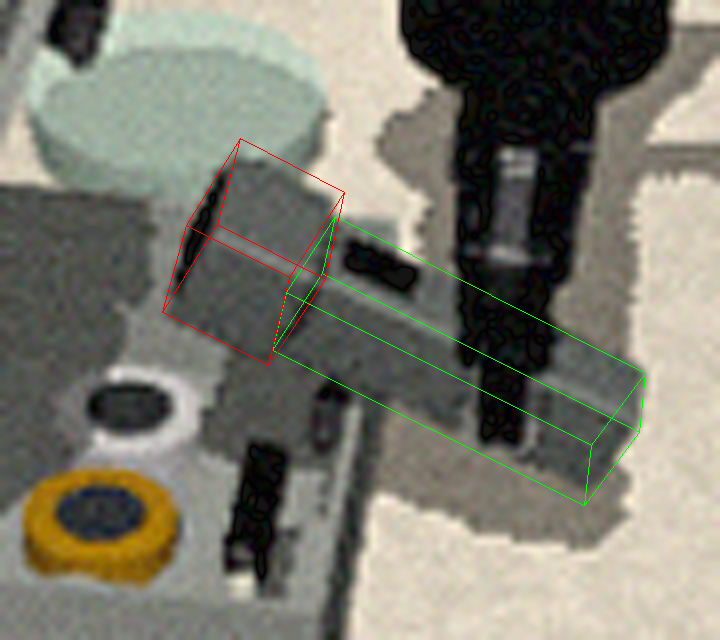

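View pics/l_c.png

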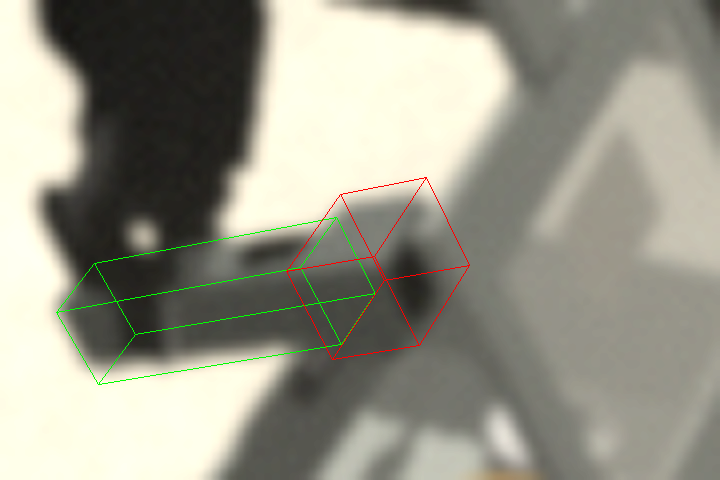

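Run:
```python
from h import *
d=pickle.load(open("k.pkl","rb"))
T=[.4916,-.0481,.0953]
for a in(.36,):
    wire(d["side"],T,.197,a,230,140,90,80,8,"pics/m_s.png")
    wire(d["scene"],T,.197,a,205,150,90,60,8,"pics/m_c.png")
```

```text
(no output)
```

View pics/m_s.png

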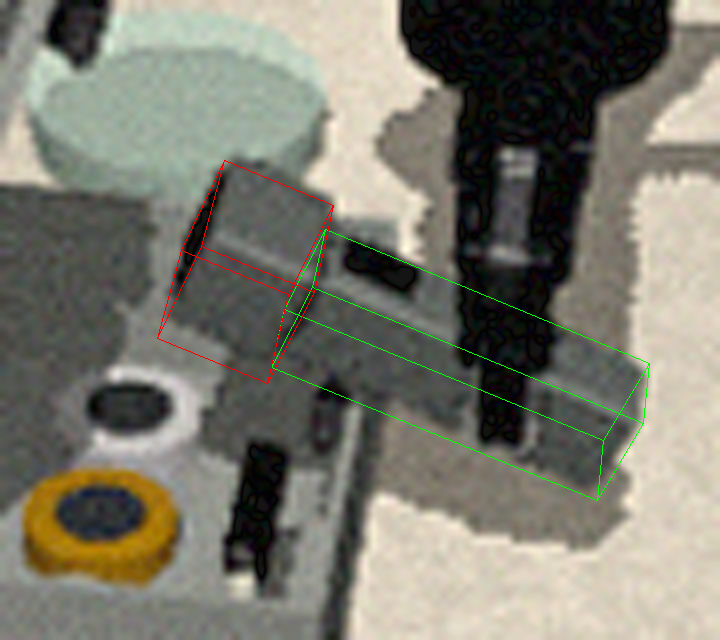

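View pics/m_c.png

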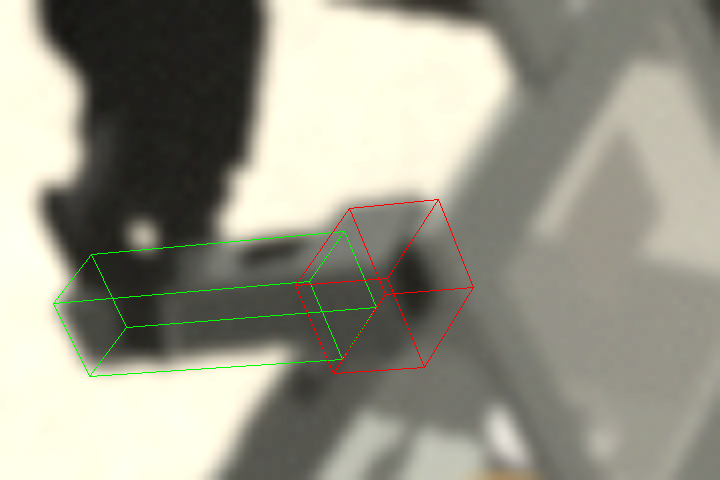

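```bash
python3 -m jog '[[0,-1,3,0,20],[0,-2,5,0,20],[0,-2,5,0,20],[0,-2,5,0,20],[0,-2,5,0,20],[0,-2,5,0,20],[0,-2,5,0,20],[0,-2,5,0,20],[0,-2,5,0,20],[0,-2,5,0,20]]' 45;  python3 -m jog '[[0,0,0,0,20],[0,0,0,0,20],[0,0,0,0,20],[0,0,0,0,20],[0,0,0,0,20],[0,0,0,0,20],[0,0,0,0,20],[0,0,0,0,20],[0,0,0,0,20],[0,0,0,0,20]]' 45
python3 - <<'E'
from h import *
from workcell import bot
d={n:bot.read_camera(n) for n in("side","scene","wrist")}
pickle.dump(d,open("n.pkl","wb"))
T=bot.read_state()["tool_pos"]
wire(d["side"],T,.197,.41,230,140,90,80,8,"pics/n_s.png")
E
```

```text
time: 12.2
tool_pos: [0.4915, -0.0501, 0.1003]
tcp_rot: [-1.565, -0.155, 0.155]
wrist_force: [-0.3, 0.8, -1.5]
width: 0.344
time: 13.45
tool_pos: [0.4915, -0.0501, 0.1003]
tcp_rot: [-1.565, -0.155, 0.155]
wrist_force: [0.3, -0.5, -1.3]
width: 0.34
```

View pics/n_s.png

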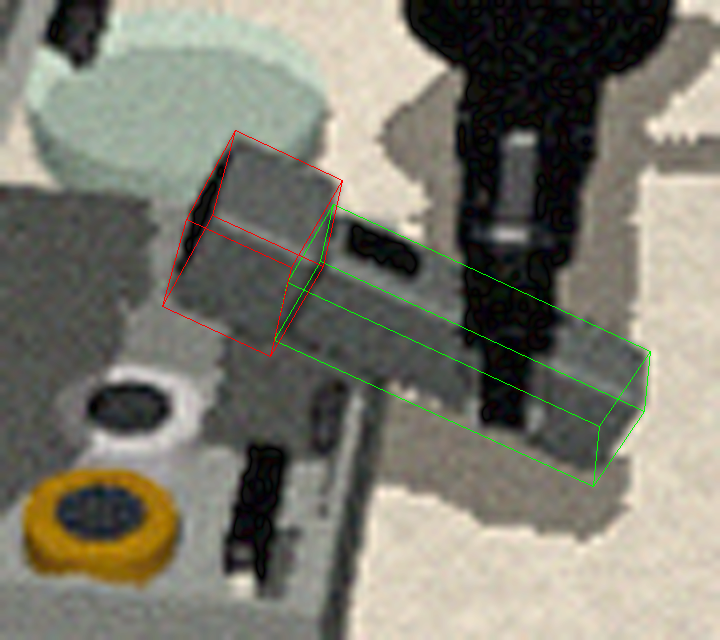

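```bash
python3 -m jog '[[-8,0,20,0,20],[-20,0,45,0,20],[-28,30,50,0,20],[-33,80,50,-1,20],[-40,130,50,-2,20],[-48,180,50,-3,20],[-55,230,50,-4,20],[-62,280,40,-4,20],[-70,330,20,-4,20],[-78,365,0,-4,20]]' 45;  python3 -m jog '[[-2,10,-15,0,20],[-4,19,-30,0,20],[-4,19,-40,0,20],[-4,19,-45,0,20],[-4,19,-48,0,20],[-4,19,-50,0,20],[-4,19,-50,0,20],[-4,19,-50,0,20],[-4,19,-50,0,20],[-4,19,-50,0,20]]' 45
python3 - <<'E'
from h import *
from workcell import bot
d={n:bot.read_camera(n) for n in("side",)}
crop(d["side"],190,240,150,144,5,"pics/o_s.png")
E
```

```text
time: 14.85
tool_pos: [0.4135, 0.3174, 0.1003]
tcp_rot: [-1.567, -0.102, 0.1]
wrist_force: [0.4, -0.6, -1.1]
width: 0.345
time: 16.1
tool_pos: [0.4096, 0.334, 0.0504]
tcp_rot: [-1.568, -0.1, 0.1]
wrist_force: [-0.1, -0.4, -0.9]
width: 0.344
```

View pics/o_s.png

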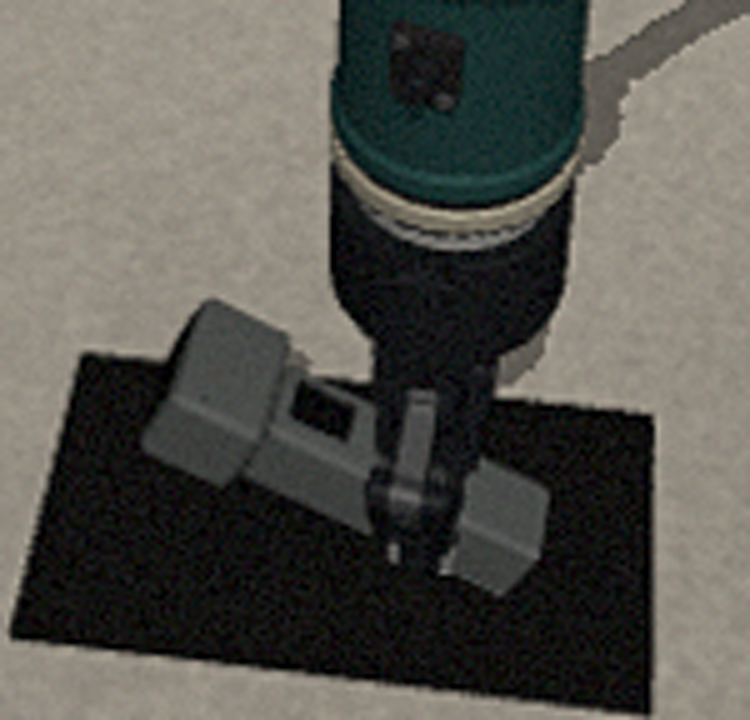

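```bash
python3 -m jog '[[0,0,-2,0,20],[0,0,-4,0,20],[0,0,-6,0,20],[0,0,-8,0,20],[0,0,-10,0,20],[0,0,-12,0,20],[0,0,-13,0,20],[0,0,-14,0,20],[0,0,-14,0,20],[0,0,-14,0,20]]' 20
python3 - <<'E'
from h import *
from workcell import bot
d={n:bot.read_camera(n) for n in("side",)}
crop(d["side"],190,240,150,144,5,"pics/p_s.png")
E
```

```text
time: 17.4
tool_pos: [0.4155, 0.3361, 0.0412]
tcp_rot: [-1.565, -0.11, 0.092]
wrist_force: [6.7, -5.1, 17.6]
width: 0.343
```

View pics/p_s.png

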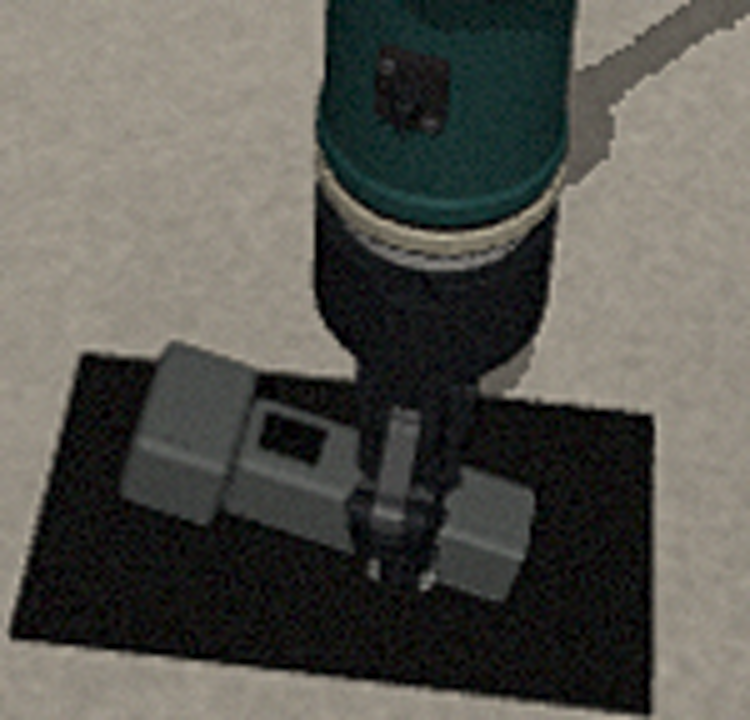

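```bash
python3 -m jog '[[3,1,-1,0,20],[6,2,-2,0,20],[8,2,-3,0,20],[8,2,-4,0,20],[8,2,-5,0,20],[8,2,-6,0,20],[8,2,-6,0,20],[8,2,-6,0,20],[8,2,-6,0,20],[8,2,-6,0,20]]' 20
python3 - <<'E'
from h import *
from workcell import bot
d={n:bot.read_camera(n) for n in("side",)}
crop(d["side"],190,240,150,144,5,"pics/q_s.png")
E
```

```text
time: 18.7
tool_pos: [0.4208, 0.3369, 0.0332]
tcp_rot: [-1.567, -0.105, 0.096]
wrist_force: [3.0, -4.2, 10.9]
width: 0.349
```

View pics/q_s.png

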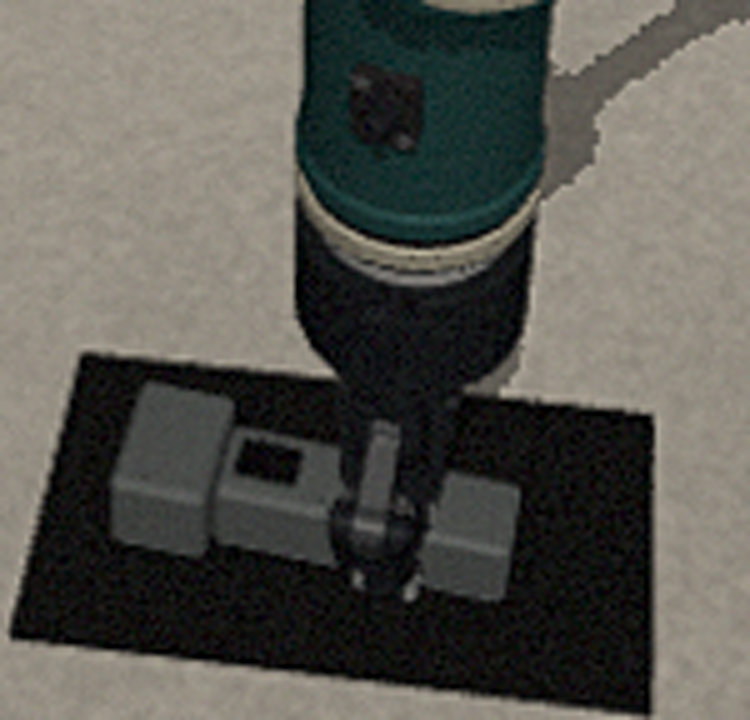

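```bash
python3 -m jog '[[0,0,2,0,32],[0,0,2,0,40],[0,0,2,0,55],[0,0,2,0,75],[0,0,5,0,80],[0,0,25,0,80],[0,0,60,0,80],[0,0,110,0,80],[0,0,160,0,80],[0,0,160,0,80]]' 20
python3 - <<'E'
from h import *
from workcell import bot
d={n:bot.read_camera(n) for n in("side","wrist")}
pickle.dump(d,open("r.pkl","wb"))
crop(d["side"],190,290,150,94,5,"pics/r_s.png")
cv2.imwrite("pics/r_w.png",d["wrist"]["pixels"][:,:,::-1])
E
```

```text
time: 20.0
tool_pos: [0.4205, 0.3382, 0.1961]
tcp_rot: [-1.563, -0.107, 0.093]
wrist_force: [0.3, 0.4, 0.9]
width: 0.941
```

View pics/r_s.png

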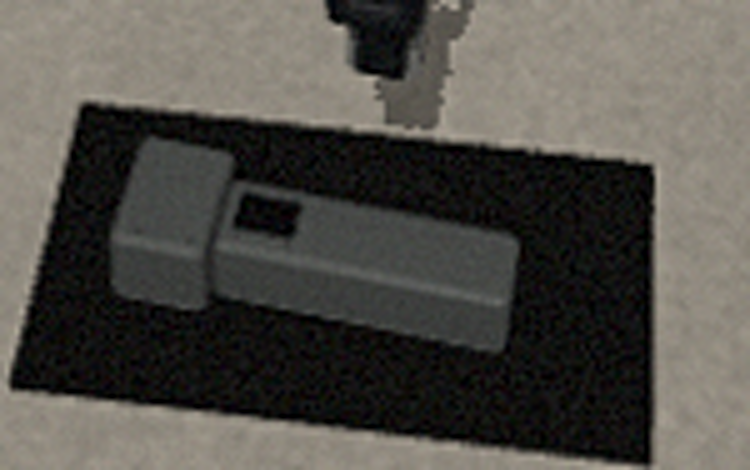

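View pics/r_w.png

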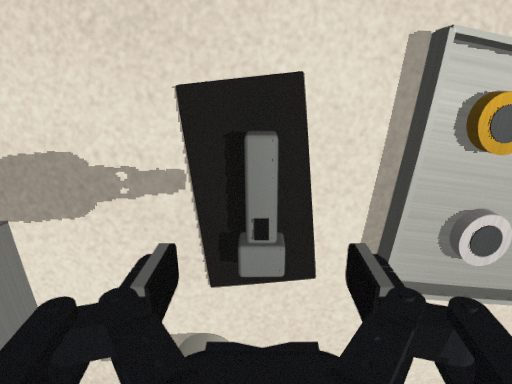

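```bash
python3 -m jog '[[0,-10,50,0,80],[5,-30,100,0,75],[25,-75,140,1,70],[50,-120,140,2,70],[75,-165,140,3,70],[102,-210,140,4,70],[130,-255,140,4,70],[155,-300,140,4,70],[180,-340,140,4,70],[194,-359,140,4,70]]' 30; python3 -m jog '[[0,0,-10,0,70],[0,0,-20,0,70],[0,0,-20,0,70],[0,0,-20,0,70],[0,0,-20,0,70],[0,0,-20,0,70],[0,0,-20,0,70],[0,0,-20,0,70],[0,0,-20,0,70],[0,0,-20,0,70]]' 30
python3 - <<'E'
from h import *
from workcell import bot
d={n:bot.read_camera(n) for n in("side","wrist","scene")}
pickle.dump(d,open("s.pkl","wb"))
crop(d["side"],190,60,120,140,5,"pics/s_s.png")
crop(d["scene"],210,90,110,140,5,"pics/s_c.png")
cv2.imwrite("pics/s_w.png",d["wrist"]["pixels"][:,:,::-1])
E
```

```text
time: 21.35
tool_pos: [0.6115, -0.0251, 0.3273]
tcp_rot: [-1.565, -0.149, 0.156]
wrist_force: [0.6, -0.4, -0.3]
width: 0.818
time: 22.6
tool_pos: [0.6116, -0.0231, 0.3102]
tcp_rot: [-1.565, -0.155, 0.155]
wrist_force: [0.6, 0.3, 0.0]
width: 0.817
```

View pics/s_s.png

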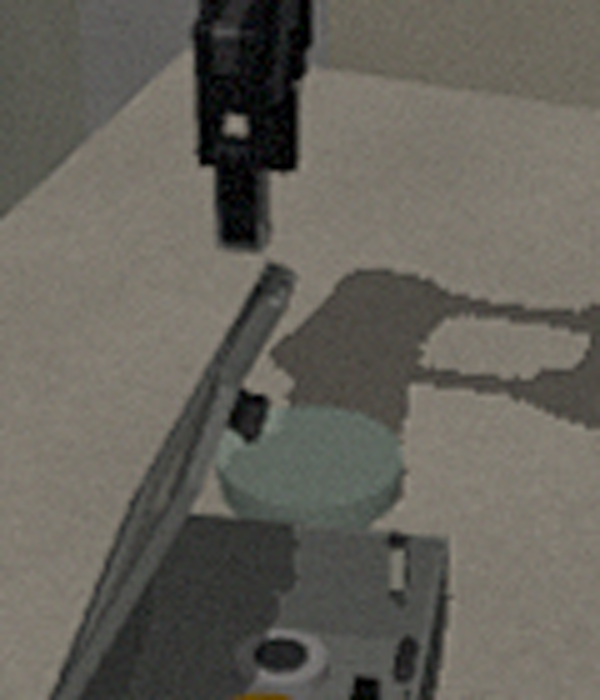

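View pics/s_c.png

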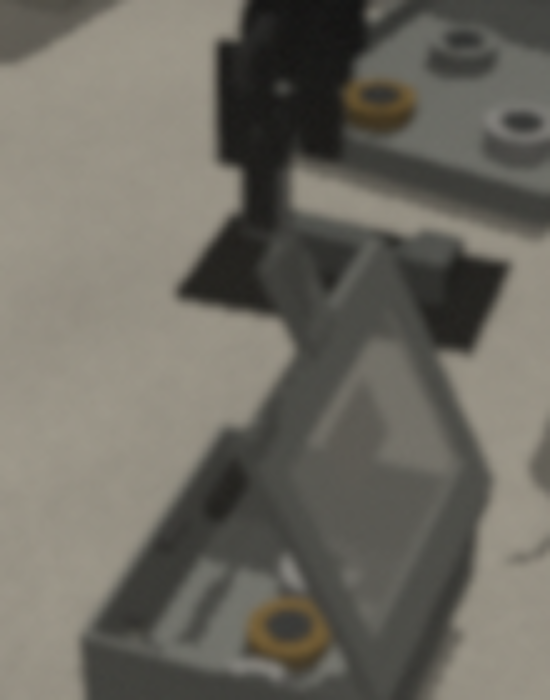

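View pics/s_w.png

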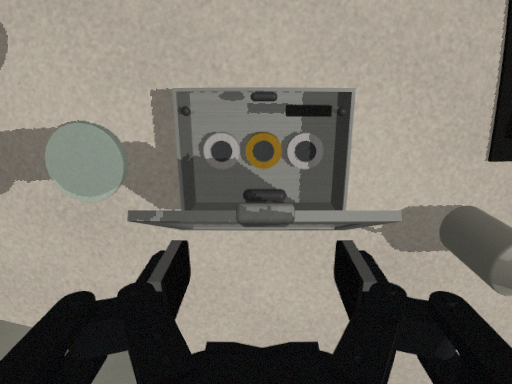

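Run:
```python
from h import *
np.set_printoptions(precision=4,suppress=True)
d=pickle.load(open("s.pkl","rb"));S=d["side"];C=d["scene"];W=d["wrist"]
yaw=.2;ux=np.array([np.cos(yaw),np.sin(yaw),0]);uy=np.array([-ux[1],ux[0],0]);hz=np.array([.6904,-.0076,.07])
for z in(.255,.26,.265):
  for p in((266,205),(266,224)):
    X=plane(W,p,z);print(z,p,X,(X-hz)@ux,(X-hz)@uy)
b=lambda x,y:uc(x,y,190,60,5);c=lambda x,y:uc(x,y,210,90,5)
# tongue end: side image centre of end face (278,275); scene (280,245)
X,e=tri(W,(266,215),S,b(280,277));print("tri W,S",X,e,(X-hz)@ux,(X-hz)@uy,np.arctan2(X[2]-.07,-(X-hz)@ux))
X,e=tri(W,(266,215),C,c(276,248));print("tri W,C",X,e,(X-hz)@ux,(X-hz)@uy,np.arctan2(X[2]-.07,-(X-hz)@ux))
# case yaw from wrist: lid corners
for p in((129,212),(401,212)): X=plane(W,p,.218);print(X,(X-hz)@ux,(X-hz)@uy)
# case front rim corners
for p in((176,90),(353,89)): X=plane(W,p,.07);print("front",X,(X-hz)@ux,(X-hz)@uy)
T=np.array([.6116,-.0231,.3102]);print((T-hz)@ux,(T-hz)@uy)
```

```text
0.255 (266, 205) [ 0.6001 -0.0226  0.255 ] -0.09152944496495298 0.0032465692713414345
0.255 (266, 224) [ 0.6119 -0.0202  0.255 ] -0.07943817373155623 0.0032617199454085177
0.26 (266, 205) [ 0.5983 -0.023   0.26  ] -0.09337166028648494 0.0031796888524397195
0.26 (266, 224) [ 0.6098 -0.0207  0.26  ] -0.08162728535657343 0.003194404856509948
0.265 (266, 205) [ 0.5965 -0.0235  0.265 ] -0.09521387560801702 0.003112808433538029
0.265 (266, 224) [ 0.6076 -0.0212  0.265 ] -0.08381639698159062 0.0031270897676113764
tri W,S [ 0.6024 -0.0222  0.2631] 0.0011632653981935612 -0.08914390526937259 0.003166423935990322 1.138361415418252
tri W,C [ 0.6021 -0.0232  0.2617] 0.003582714912683212 -0.08961843520047286 0.002248041757356315 1.1335637537904955
[ 0.6382 -0.1157  0.218 ] -0.07261434507002852 -0.0955913836099715
[0.5996 0.0779 0.218 ] -0.07200477167586271 0.10187409635894336
front [ 0.5545 -0.13    0.07  ] -0.15754716091383994 -0.0929886518199667
front [0.5154 0.0599 0.07  ] -0.15811833536511846 0.10097413765176343
-0.08030862096121327 0.00046411131011157424
```

```bash
python3 -m jog '[[-3,2,-15,0,70],[-3,2,-30,0,70],[-3,2,-45,0,70],[-3,2,-52,0,70],[-3,2,-52,0,60],[-3,2,-52,0,45],[-3,2,-52,0,25],[-3,2,-52,0,25],[-3,2,-52,0,25],[-3,2,-52,0,25]]' 25
python3 - <<'E'
from h import *
from workcell import bot
d={n:bot.read_camera(n) for n in("side","wrist")}
crop(d["side"],190,60,120,140,5,"pics/t_s.png")
cv2.imwrite("pics/t_w.png",d["wrist"]["pixels"][:,:,::-1])
E
```

```text
time: 24.0
tool_pos: [0.6089, -0.0216, 0.2592]
tcp_rot: [-1.566, -0.156, 0.154]
wrist_force: [-0.5, -3.2, 4.1]
width: 0.388
```

View pics/t_s.png

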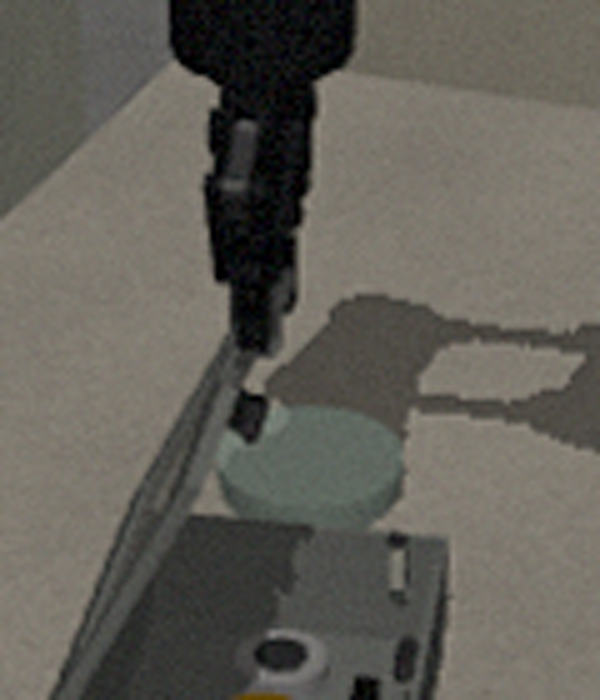

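View pics/t_w.png

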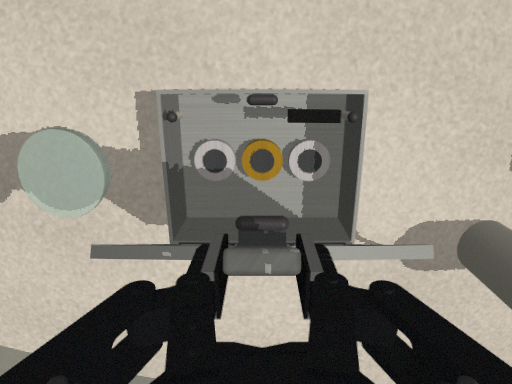

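Run:
```python
import numpy as np
ux=np.array([np.cos(.2),np.sin(.2)])
r=.2011
f=lambda p:np.array([-r*np.cos(p)*ux[0],-r*np.cos(p)*ux[1],r*np.sin(p)])*1000
ph=np.linspace(1.145,.165,51)
for c in range(5):
    print(c,"phi end %.3f"%ph[10*c+10],[[round(float(x),0) for x in f(ph[10*c+i])-f(ph[10*c])] for i in range(1,11)])
```

```text
0 phi end 0.949 [[-4.0, -1.0, -2.0], [-7.0, -1.0, -3.0], [-10.0, -2.0, -5.0], [-14.0, -3.0, -7.0], [-17.0, -3.0, -9.0], [-20.0, -4.0, -11.0], [-24.0, -5.0, -13.0], [-27.0, -5.0, -15.0], [-30.0, -6.0, -17.0], [-33.0, -7.0, -20.0]]
1 phi end 0.753 [[-3.0, -1.0, -2.0], [-6.0, -1.0, -5.0], [-9.0, -2.0, -7.0], [-12.0, -2.0, -10.0], [-15.0, -3.0, -12.0], [-18.0, -4.0, -15.0], [-21.0, -4.0, -18.0], [-24.0, -5.0, -20.0], [-26.0, -5.0, -23.0], [-29.0, -6.0, -26.0]]
2 phi end 0.557 [[-3.0, -1.0, -3.0], [-5.0, -1.0, -6.0], [-8.0, -2.0, -9.0], [-10.0, -2.0, -12.0], [-12.0, -3.0, -15.0], [-15.0, -3.0, -18.0], [-17.0, -3.0, -21.0], [-19.0, -4.0, -25.0], [-21.0, -4.0, -28.0], [-23.0, -5.0, -31.0]]
3 phi end 0.361 [[-2.0, -0.0, -3.0], [-4.0, -1.0, -7.0], [-6.0, -1.0, -10.0], [-8.0, -2.0, -14.0], [-9.0, -2.0, -17.0], [-11.0, -2.0, -21.0], [-13.0, -3.0, -24.0], [-14.0, -3.0, -28.0], [-16.0, -3.0, -32.0], [-17.0, -3.0, -35.0]]
4 phi end 0.165 [[-1.0, -0.0, -4.0], [-3.0, -1.0, -7.0], [-4.0, -1.0, -11.0], [-5.0, -1.0, -15.0], [-6.0, -1.0, -19.0], [-7.0, -1.0, -23.0], [-8.0, -2.0, -26.0], [-9.0, -2.0, -30.0], [-9.0, -2.0, -34.0], [-10.0, -2.0, -38.0]]
```

```bash
python3 -m jog '[[-4,-1,-2,0,25],[-7,-1,-3,0,25],[-10,-2,-5,0,25],[-14,-3,-7,0,25],[-17,-3,-9,0,25],[-20,-4,-11,0,25],[-24,-5,-13,0,25],[-27,-5,-15,0,25],[-30,-6,-17,0,25],[-33,-7,-20,0,25]]' 30
python3 - <<'E'
from h import *
from workcell import bot
d={n:bot.read_camera(n) for n in("side","wrist")}
crop(d["side"],190,60,120,140,5,"pics/u_s.png")
E
```

```text
time: 25.35
tool_pos: [0.5751, -0.0283, 0.2386]
tcp_rot: [-1.566, -0.154, 0.155]
wrist_force: [-3.5, -3.9, 8.5]
width: 0.39
```

View pics/u_s.png

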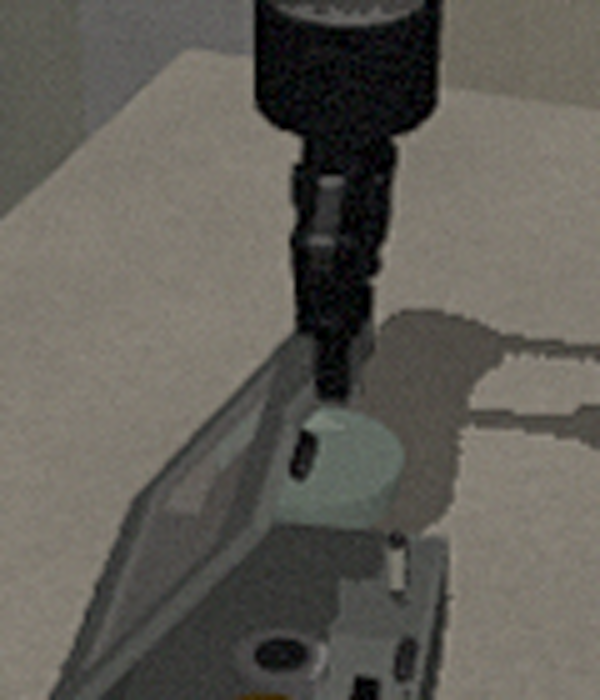

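```bash
python3 -m jog '[[-3,-1,-2,0,25],[-6,-1,-5,0,25],[-9,-2,-7,0,25],[-12,-2,-10,0,25],[-15,-3,-12,0,25],[-18,-4,-15,0,25],[-21,-4,-18,0,25],[-24,-5,-20,0,25],[-26,-5,-23,0,25],[-29,-6,-26,0,25]]' 30; python3 -m jog '[[-3,-1,-3,0,25],[-5,-1,-6,0,25],[-8,-2,-9,0,25],[-10,-2,-12,0,25],[-12,-3,-15,0,25],[-15,-3,-18,0,25],[-17,-3,-21,0,25],[-19,-4,-25,0,25],[-21,-4,-28,0,25],[-23,-5,-31,0,25]]' 30
python3 - <<'E'
from h import *
from workcell import bot
d={n:bot.read_camera(n) for n in("side","wrist")}
crop(d["side"],190,90,120,140,5,"pics/v_s.png")
E
```

```text
time: 26.7
tool_pos: [0.5462, -0.0341, 0.212]
tcp_rot: [-1.565, -0.154, 0.155]
wrist_force: [-0.6, -3.2, 3.3]
width: 0.394
time: 27.95
tool_pos: [0.5231, -0.0387, 0.1809]
tcp_rot: [-1.564, -0.154, 0.155]
wrist_force: [-1.1, 0.7, 2.4]
width: 0.394
```

View pics/v_s.png

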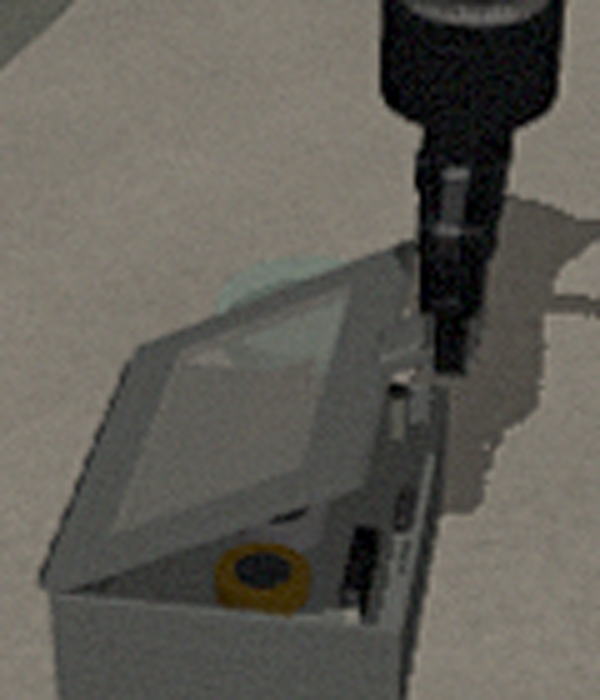

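```bash
python3 -m jog '[[-2,0,-3,0,25],[-4,-1,-7,0,25],[-6,-1,-10,0,25],[-8,-2,-14,0,25],[-9,-2,-17,0,25],[-11,-2,-21,0,25],[-13,-3,-24,0,25],[-14,-3,-28,0,25],[-16,-3,-32,0,25],[-17,-3,-35,0,25]]' 30; python3 -m jog '[[-1,0,-4,0,25],[-3,-1,-7,0,25],[-4,-1,-11,0,25],[-5,-1,-15,0,25],[-6,-1,-19,0,25],[-7,-1,-22,0,25],[-8,-2,-25,0,25],[-9,-2,-28,0,25],[-9,-2,-31,0,25],[-9,-2,-33,0,25]]' 30
python3 - <<'E'
from h import *
from workcell import bot
d={n:bot.read_camera(n) for n in("side","wrist")}
crop(d["side"],190,110,120,140,5,"pics/w_s.png")
cv2.imwrite("pics/w_w.png",d["wrist"]["pixels"][:,:,::-1])
E
```

```text
time: 29.3
tool_pos: [0.5064, -0.0421, 0.146]
tcp_rot: [-1.565, -0.155, 0.155]
wrist_force: [-0.9, 2.7, 1.3]
width: 0.392
time: 30.55
tool_pos: [0.4972, -0.044, 0.113]
tcp_rot: [-1.565, -0.154, 0.155]
wrist_force: [-1.5, 4.6, 2.1]
width: 0.391
```

View pics/w_s.png

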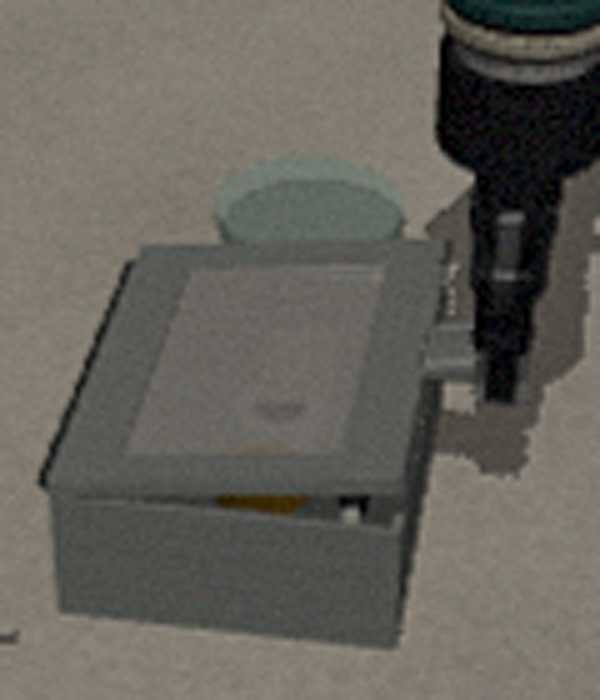

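View pics/w_w.png

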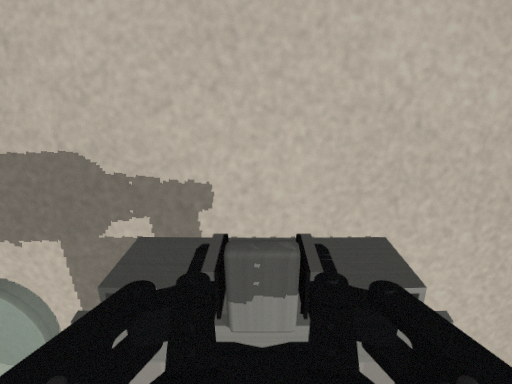

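```bash
python3 -m jog '[[0,0,-2,0,25],[0,0,-4,0,25],[0,0,-6,0,25],[-1,0,-7,0,25],[-1,0,-8,0,25],[-1,0,-9,0,25],[-1,0,-10,0,25],[-1,0,-10,0,25],[-1,0,-10,0,25],[-1,0,-10,0,25]]' 30
python3 - <<'E'
from h import *
from workcell import bot
d={n:bot.read_camera(n) for n in("side",)}
crop(d["side"],190,110,120,140,5,"pics/x_s.png")
E
```

```text
time: 31.9
tool_pos: [0.4959, -0.0442, 0.1042]
tcp_rot: [-1.565, -0.154, 0.156]
wrist_force: [-6.7, 3.5, 9.4]
width: 0.391
```

View pics/x_s.png

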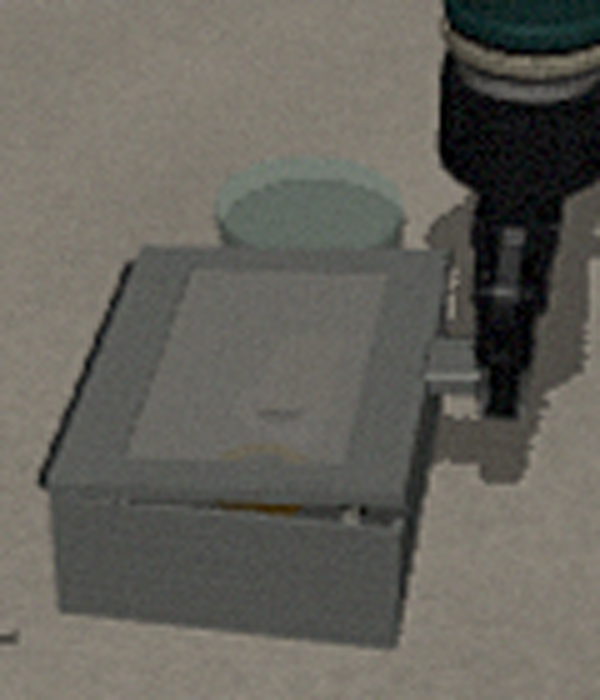

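```bash
python3 -m jog '[[0,0,1,0,34],[0,0,1,0,40],[0,0,1,0,50],[0,0,1,0,60],[0,0,15,0,60],[0,0,35,0,60],[8,2,50,0,40],[16,4,50,0,10],[22,5,50,0,0],[22,5,45,0,0]]' 30
python3 - <<'E'
from h import *
from workcell import bot
d={n:bot.read_camera(n) for n in("side","wrist")}
crop(d["side"],190,110,120,140,5,"pics/y_s.png")
cv2.imwrite("pics/y_w.png",d["wrist"]["pixels"][:,:,::-1])
print(bot.read_state()["width"])
E
```

```text
time: 33.2
tool_pos: [0.5189, -0.0389, 0.1477]
tcp_rot: [-1.565, -0.155, 0.155]
wrist_force: [0.0, 0.0, 0.3]
width: -0.001
0.0022544956462534
```

View pics/y_s.png

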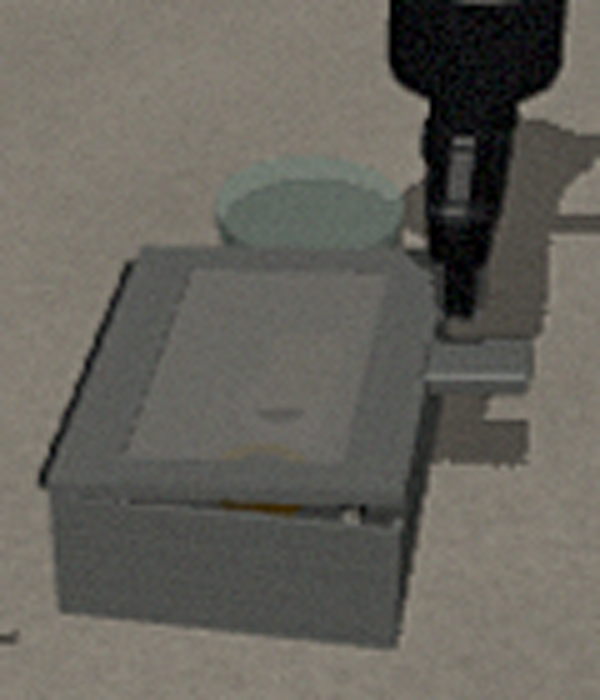

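View pics/y_w.png

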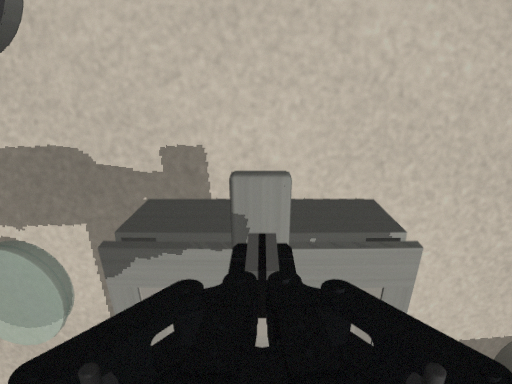

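```bash
python3 -m jog '[[0,0,-6,0,0],[0,0,-12,0,0],[0,0,-16,0,0],[0,0,-18,0,0],[0,0,-19,0,0],[0,0,-20,0,0],[0,0,-21,0,0],[0,0,-22,0,0],[0,0,-22,0,0],[0,0,-22,0,0]]' 30;python3 -m jog '[[0,0,-0.5,0,0],[0,0,-1,0,0],[0,0,-1.5,0,0],[0,0,-2,0,0],[0,0,-2.5,0,0],[0,0,-3,0,0],[0,0,-3,0,0],[0,0,-3,0,0],[0,0,-3,0,0],[0,0,-3,0,0]]' 30
```

```text
time: 34.55
tool_pos: [0.5186, -0.039, 0.1263]
tcp_rot: [-1.565, -0.155, 0.155]
wrist_force: [0.8, 0.1, 0.4]
width: -0.0
time: 35.8
tool_pos: [0.5186, -0.0391, 0.1244]
tcp_rot: [-1.565, -0.155, 0.155]
wrist_force: [-3.8, -0.1, 7.6]
width: -0.001
```

```bash
python3 -m jog '[[0,0,-0.2,0,0],[0,0,-0.4,0,0],[0,0,-0.6,0,0],[0,0,-0.8,0,0],[0,0,-1,0,0],[0,0,-1,0,0],[0,0,-1,0,0],[0,0,-1,0,0],[0,0,-1,0,0],[0,0,-1,0,0]]' 30;python3 -m jog '[[0,0,-0.2,0,0],[0,0,-0.4,0,0],[0,0,-0.6,0,0],[0,0,-0.8,0,0],[0,0,-1,0,0],[0,0,-1,0,0],[0,0,-1,0,0],[0,0,-1,0,0],[0,0,-1,0,0],[0,0,-1,0,0]]' 30
```

```text
time: 37.05
tool_pos: [0.5188, -0.0391, 0.1224]
tcp_rot: [-1.565, -0.155, 0.154]
wrist_force: [1.6, -0.7, 1.8]
width: -0.005
time: 38.3
tool_pos: [0.5182, -0.039, 0.121]
tcp_rot: [-1.565, -0.154, 0.155]
wrist_force: [0.3, -0.5, 1.5]
width: 0.0
```

Run:
```python
from h import *
from workcell import bot
d={n:bot.read_camera(n) for n in("side","wrist")}
crop(d["side"],190,110,120,140,5,"pics/z_s.png")
cv2.imwrite("pics/z_w.png",d["wrist"]["pixels"][:,:,::-1])
```

```text
(no output)
```

View pics/z_s.png

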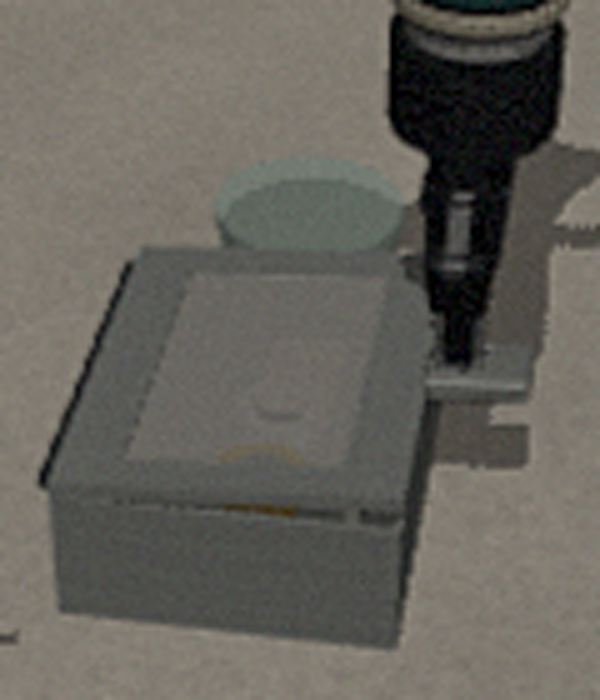

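View pics/z_w.png

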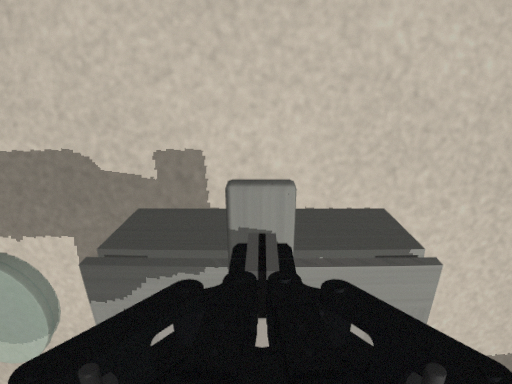

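```bash
python3 -m jog '[[0,0,-0.5,0,0],[0,0,-1,0,0],[0,0,-1.5,0,0],[0,0,-2,0,0],[0,0,-2.5,0,0],[0,0,-3,0,0],[0,0,-3.5,0,0],[0,0,-4,0,0],[0,0,-4,0,0],[0,0,-4,0,0]]' 30
```

```text
time: 39.65
tool_pos: [0.5186, -0.0391, 0.1171]
tcp_rot: [-1.565, -0.155, 0.155]
wrist_force: [0.7, -0.4, 1.6]
width: 0.004
```

```bash
python3 -m jog '[[0,0,-0.5,0,0],[0,0,-1,0,0],[0,0,-1.5,0,0],[0,0,-2,0,0],[0,0,-2.5,0,0],[0,0,-3,0,0],[0,0,-3,0,0],[0,0,-3,0,0],[0,0,-3,0,0],[0,0,-3,0,0]]' 30
```

```text
time: 40.9
tool_pos: [0.5185, -0.0391, 0.1142]
tcp_rot: [-1.565, -0.155, 0.155]
wrist_force: [-0.2, 0.4, -0.7]
width: -0.002
```

Run:
```python
from h import *
from workcell import bot
d={n:bot.read_camera(n) for n in("side","wrist")}
crop(d["side"],190,110,120,140,5,"pics/z2_s.png")
```

```text
(no output)
```

View pics/z2_s.png

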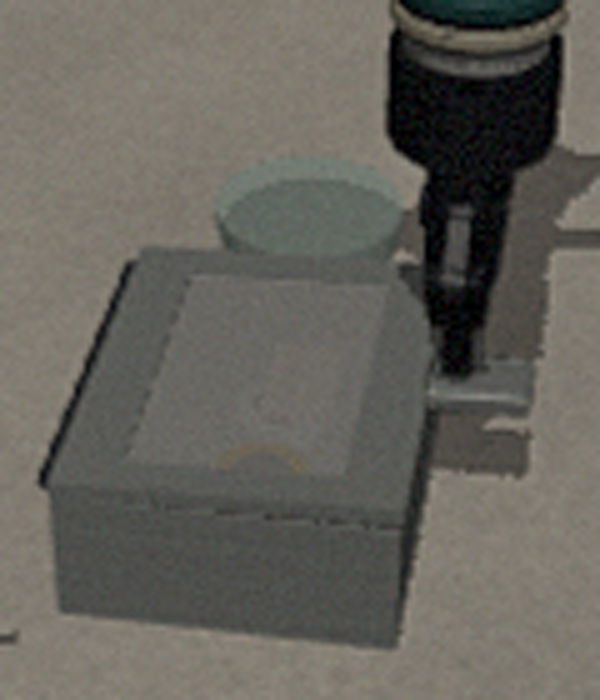

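```bash
python3 -m jog '[[0,0,-0.5,0,0],[0,0,-1,0,0],[0,0,-1.5,0,0],[0,0,-2,0,0],[0,0,-2.5,0,0],[0,0,-3,0,0],[0,0,-3,0,0],[0,0,-3,0,0],[0,0,-3,0,0],[0,0,-3,0,0]]' 30
```

```text
time: 42.25
tool_pos: [0.5185, -0.0391, 0.1112]
tcp_rot: [-1.565, -0.155, 0.155]
wrist_force: [-0.1, -0.3, 0.5]
width: 0.001
```

```bash
python3 -m jog '[[0,0,-0.3,0,0],[0,0,-0.6,0,0],[0,0,-0.9,0,0],[0,0,-1.2,0,0],[0,0,-1.5,0,0],[0,0,-1.8,0,0],[0,0,-2,0,0],[0,0,-2,0,0],[0,0,-2,0,0],[0,0,-2,0,0]]' 30
```

```text
time: 43.5
tool_pos: [0.5185, -0.039, 0.1093]
tcp_rot: [-1.565, -0.155, 0.155]
wrist_force: [0.2, 0.4, -0.3]
width: 0.002
```

```bash
python3 -m jog '[[0,0,-0.3,0,0],[0,0,-0.6,0,0],[0,0,-0.9,0,0],[0,0,-1.2,0,0],[0,0,-1.5,0,0],[0,0,-1.8,0,0],[0,0,-2,0,0],[0,0,-2,0,0],[0,0,-2,0,0],[0,0,-2,0,0]]' 30;  python3 - <<'E'
from h import *
from workcell import bot
d={n:bot.read_camera(n) for n in("side",)}
crop(d["side"],190,110,120,140,5,"pics/z3_s.png")
E
```

```text
time: 44.75
tool_pos: [0.5185, -0.039, 0.1073]
tcp_rot: [-1.565, -0.155, 0.155]
wrist_force: [-0.8, 0.3, 2.6]
width: -0.001
```

View pics/z3_s.png

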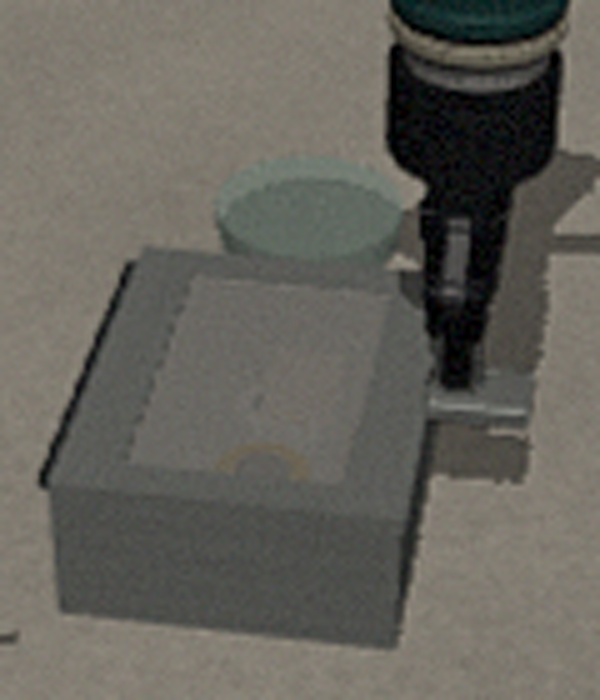

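```bash
python3 -m jog '[[0,0,-0.3,0,0],[0,0,-0.6,0,0],[0,0,-0.9,0,0],[0,0,-1.2,0,0],[0,0,-1.5,0,0],[0,0,-1.8,0,0],[0,0,-2,0,0],[0,0,-2,0,0],[0,0,-2,0,0],[0,0,-2,0,0]]' 30
```

```text
time: 46.05
tool_pos: [0.5185, -0.0391, 0.1057]
tcp_rot: [-1.565, -0.154, 0.155]
wrist_force: [-3.4, 0.6, 6.8]
width: 0.002
```

```bash
python3 -m jog '[[0,0,-0.2,0,0],[0,0,-0.4,0,0],[0,0,-0.6,0,0],[0,0,-0.8,0,0],[0,0,-1,0,0],[0,0,-1,0,0],[0,0,-1,0,0],[0,0,-1,0,0],[0,0,-1,0,0],[0,0,-1,0,0]]' 30
```

```text
time: 47.3
tool_pos: [0.5184, -0.0391, 0.1052]
tcp_rot: [-1.565, -0.154, 0.155]
wrist_force: [-4.3, -0.6, 9.3]
width: -0.001
```

```bash
python3 -m jog '[[0,0,-0.2,0,0],[0,0,-0.4,0,0],[0,0,-0.6,0,0],[0,0,-0.8,0,0],[0,0,-1,0,0],[0,0,-1.2,0,0],[0,0,-1.4,0,0],[0,0,-1.5,0,0],[0,0,-1.5,0,0],[0,0,-1.5,0,0]]' 30
```

```text
time: 48.55
tool_pos: [0.5184, -0.0391, 0.1044]
tcp_rot: [-1.565, -0.154, 0.155]
wrist_force: [-6.6, 0.2, 14.4]
width: -0.003
```

```bash
python3 -m jog '[[0,0,1,0,0],[0,0,3,0,0],[0,0,6,0,0],[0,0,10,0,0],[0,0,20,0,0],[-5,0,40,0,0],[-15,-2,60,0,0],[-30,-5,80,0,0],[-30,-5,80,0,0],[-30,-5,80,0,0]]' 30;  python3 - <<'E'
from h import *
from workcell import bot
d={n:bot.read_camera(n) for n in("side","wrist","scene")}
pickle.dump(d,open("fin.pkl","wb"))
crop(d["side"],190,110,120,140,5,"pics/z4_s.png")
cv2.imwrite("pics/z4_w.png",d["wrist"]["pixels"][:,:,::-1])
E
```

```text
time: 49.8
tool_pos: [0.4888, -0.044, 0.1827]
tcp_rot: [-1.565, -0.155, 0.154]
wrist_force: [-1.0, 0.7, 0.4]
width: -0.002
```

View pics/z4_s.png

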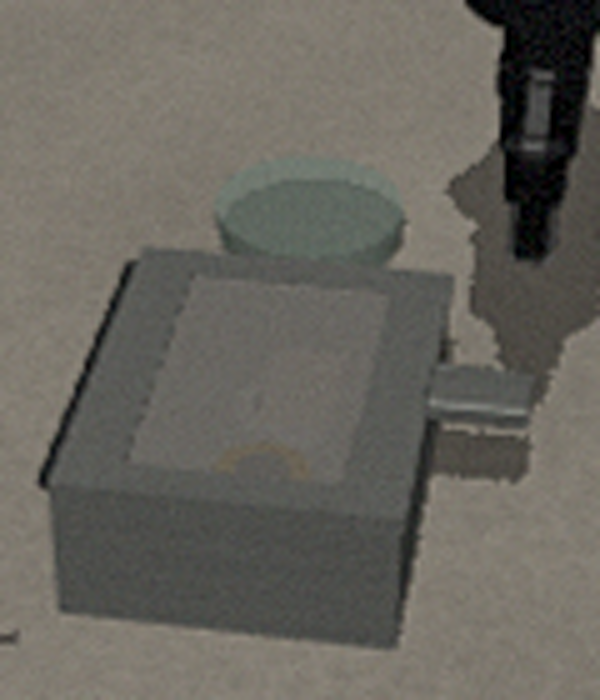

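View pics/z4_w.png

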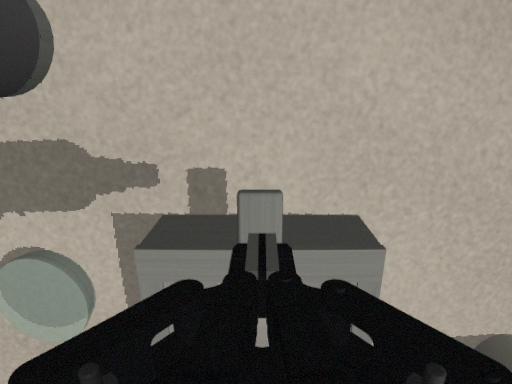

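Run:
```python
from h import *
np.set_printoptions(precision=1,suppress=True)
d=pickle.load(open("fin.pkl","rb"));a=pickle.load(open("a.pkl","rb"));S=d["side"]
ux=np.array([np.cos(.2),np.sin(.2),0]);uy=np.array([-ux[1],ux[0],0]);hz=np.array([.6904,-.0046,.07])
for th in(0,.02,.05,.11):
    l=-np.cos(th)*ux+np.array([0,0,np.sin(th)]);n=np.sin(th)*ux+np.array([0,0,np.cos(th)])
    X=[hz+.21*l+.017*uy,hz+.21*l+.017*uy+.012*n,hz+.162*l+.1*uy+.008*n,hz+.162*l-.1*uy+.008*n]
    print(th,((proj(S,X)-[190,110])*5).reshape(-1))
for n in("side","scene"):
    x=np.hstack([a[n]["pixels"],d[n]["pixels"]])[:,:,::-1]
    cv2.imwrite(f"pics/cmp_{n}.png",cv2.resize(x,(800,300)))
```

```text
0 [524.4 431.7 526.  411.2 402.2 519.3 449.  272.8]
0.02 [524.9 424.5 526.  403.9 402.  513.6 448.9 267.5]
0.05 [525.3 413.7 525.6 392.9 401.4 504.9 448.5 259.4]
0.11 [524.8 391.8 523.6 370.7 399.2 487.5 446.9 243.2]
```

View pics/cmp_side.png

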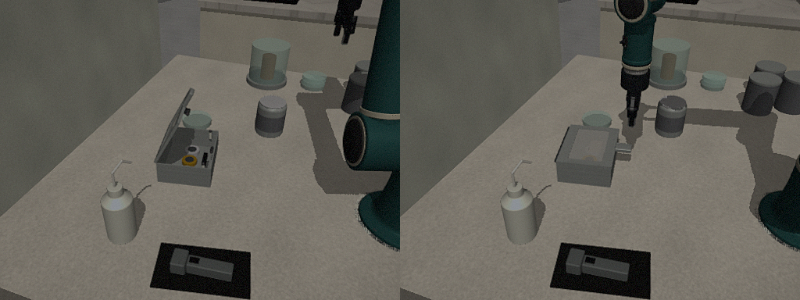

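View pics/cmp_scene.png

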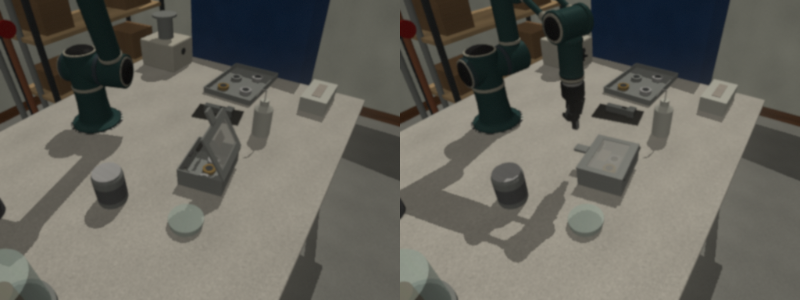

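```bash
python3 -c "
from workcell import bot
print(bot.finish_job()); print(bot.read_state()['time'])"
```

```text
the job is handed in; nothing more can be done
None
the job is handed in; nothing more can be done
```

I carried out all the steps in the order asked and handed the job in at about 50 s; it reports no verdict, so everything below is from my own measurements.

**Scanning:** The moves only allow turns about the vertical, and the lid leaned at about 1.12 rad, so a level scanner would have been about 25° off square. I gripped the scanner lightly and pivoted it in the jaws by resting its head on the case's front rim. That gave a tilt of about 23–24°. I then held it still for about 2.4 s, about 75–80 mm from the label.
- I estimate it was within about 5° of square and 3–8 mm of the label's centre.
- My two views disagreed on the tilt, about 0.37 rad against 0.45 rad. Both values would still be readable.
- I had no direct signal that the label was read.

**Laying the scanner back:** I pressed the scanner flat on its mat and released it. It ended about 10 mm ahead of where it started, and the pictures show it lying flat and well within the mat.

**Lid:** I lowered it slowly, gripped by the tongue, until it rested on the catch, then pressed with closed fingertips.
- The force fell from 7.6 N to 1.8 N as the catch gave way. The lid then followed the fingers down with almost no resistance.
- I pressed to 14.4 N on the seat, then let go and lifted clear.
- In the last side picture the lid corners matched the shut position to about one pixel, with no gap. I could not measure finer than about 0.01 rad, so that limit is not confirmed exactly.

**Bystanders:** The tin, wash bottle and dish look unmoved in the before and after pictures, judged by eye. The gripper was clear of everything at hand-in.

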